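# Change over the gas line and start a sample purge

### The job

One of the two gas cocks is open: shut it first, then pull the empty sled fully out from under the purge hood, stand every white sample dish upright on its plate, and push the sled fully home under the hood. Only then open the other cock, the one that was shut at the start; levers go right to their stops, both cocks are never open at once, and the other things on the bench are left alone.

Things in the scene. Friction and masses are not known exactly. Their poses are not given: they have to be found in the camera images.
- cock_a: one of two identical brass quarter-turn gas cocks on the manifold, side by side along the manifold's x axis, 140 mm apart (either may be the nearer one). Origin on the lever's vertical turning axis, 8 mm above the bench, z up, +y the outlet pipe's direction; x, y parallel to the manifold's
- lever_a (a joint): the yellow lever of cock_a: 0 = shut (lever across the outlet pipe, along -x of the cock), 1.571 = fully open (lever in line with the outlet pipe, along +y of the cock). It turns a quarter turn about the cock's vertical axis between two hard stops (clockwise seen from above to open), with steady friction of 0.15 N m (about 3 N at the lever's end), and stays where it is left
- cock_b: one of two identical brass quarter-turn gas cocks on the manifold, side by side along the manifold's x axis, 140 mm apart (either may be the nearer one). Origin on the lever's vertical turning axis, 8 mm above the bench, z up, +y the outlet pipe's direction; x, y parallel to the manifold's
- lever_b (a joint): the yellow lever of cock_b: 0 = shut (lever across the outlet pipe, along -x of the cock), 1.571 = fully open (lever in line with the outlet pipe, along +y of the cock). It turns a quarter turn about the cock's vertical axis between two hard stops (clockwise seen from above to open), with steady friction of 0.15 N m (about 3 N at the lever's end), and stays where it is left
- lever_a_grip (a point): point on cock_a's lever to take hold of, 52 mm from the turning axis, at mid-height of the lever: the lever is a yellow bar 12 mm wide and 16 mm high (bar top 128 mm above the bench, free underneath for 25 mm), reaching 73 mm from the axis
- lever_b_grip (a point): the same point on cock_b's lever
- station: purge station fixed to the bench, 262 x 460 mm base plate: a flat sled on rails that run along the station's y axis, and at the +y end a white hood on four posts (plate 262 x 200 mm, 240 mm in +y of the origin, underside at 105 mm, four brass nozzles down to 85 mm, top 126 mm, inlet stub in the plate's middle line to 133 mm). Origin on the bench below the sled plate's centre when the sled is fully out
- sled (a joint): position of the sled: 0 = home against the stop under the hood, 0.24 m = fully out against the other stop, clear of the hood; it slides along -y of the station as it grows; friction about 2.5 N, stays where it is left
- sled_plate (a point): centre of the sled's flat plate (on its upper surface, 22 mm above the bench); the plate is aluminium with a dark rubber mat, 195 mm along x and 190 mm along y, with a low rim 8 mm high and 4 mm thick round its edge, and a dish counts as on it when its centre is within 80 mm of the plate's centre along both; axes parallel to the station's. There is room for four dishes, two by two, 76 mm apart
- sled_grip (a point): point in the sled's upright blue handle plate, 175 mm in -y of the plate's centre, 105 mm above the bench; the plate is 50 mm wide along the station's x, 12 mm thick along its y, its top 115 mm above the bench. It stays outside the hood when the sled is home
- dish_1: round white porcelain sample dish, open at the top, straight-sided, 52 mm outside diameter, 34 mm high, 3 mm wall, with a red-brown pellet (8 mm thick, 32 mm across) lying fixed on its floor; about 90 g; origin at the centre of its underside, z up; may be absent. Take it across its outside or by its wall
- dish_2: round white porcelain sample dish, open at the top, straight-sided, 52 mm outside diameter, 34 mm high, 3 mm wall, with a red-brown pellet (8 mm thick, 32 mm across) lying fixed on its floor; about 90 g; origin at the centre of its underside, z up; may be absent. Take it across its outside or by its wall
- dish_3: round white porcelain sample dish, open at the top, straight-sided, 52 mm outside diameter, 34 mm high, 3 mm wall, with a red-brown pellet (8 mm thick, 32 mm across) lying fixed on its floor; about 90 g; origin at the centre of its underside, z up; may be absent. Take it across its outside or by its wall
- dish_4: round white porcelain sample dish, open at the top, straight-sided, 52 mm outside diameter, 34 mm high, 3 mm wall, with a red-brown pellet (8 mm thick, 32 mm across) lying fixed on its floor; about 90 g; origin at the centre of its underside, z up; may be absent. Take it across its outside or by its wall
- burner: bystander, leave it alone: loose bunsen burner, blue foot 80 mm, 150 mm high; origin under its centre
- timer: bystander, leave it alone: loose white lab timer 62 x 72 x 20 mm; origin under its centre
- beaker_100: bystander, leave it alone: loose empty glass beaker, 57 mm across, 72 mm high; origin under its centre
Things that resemble listed ones, but are neither listed nor needed, are in the scene too. What is shaped like the dish_1 but pink or turquoise is not meant.

How it is judged (in metres and radians):
On the way, in this order (a step that is already met when the one before it is completed fails the run):
1. the cock that was open is shut (value of joint lever_a below 0.12 rad), for 0.2 s.
2. the sled is pulled fully out (value of joint lever_a below 0.12 rad and value of joint sled above 0.228 m), for 0.2 s.
3. every dish stands upright on the sled, let go, with the sled out (x of dish_1 in the frame of sled_plate between -0.08 and 0.08 m and y of dish_1 in the frame of sled_plate between -0.08 and 0.08 m and z of dish_1 in the frame of sled_plate between -0.008 and 0.008 m and angle between each of dish_1, dish_2, dish_3, dish_4's own z axis and vertical below 0.15 rad and x of dish_2 in the frame of sled_plate between -0.08 and 0.08 m and y of dish_2 in the frame of sled_plate between -0.08 and 0.08 m and z of dish_2 in the frame of sled_plate between -0.008 and 0.008 m and x of dish_3 in the frame of sled_plate between -0.08 and 0.08 m and y of dish_3 in the frame of sled_plate between -0.08 and 0.08 m and z of dish_3 in the frame of sled_plate between -0.008 and 0.008 m and x of dish_4 in the frame of sled_plate between -0.08 and 0.08 m and y of dish_4 in the frame of sled_plate between -0.08 and 0.08 m and z of dish_4 in the frame of sled_plate between -0.008 and 0.008 m and value of joint lever_a below 0.12 rad and value of joint sled above 0.21 m and contact force between each of dish_1, dish_2, dish_3, dish_4 and the fingers below 0.2 N), for 0.2 s.
4. the sled is home under the hood with every dish upright on it (x of dish_1 in the frame of sled_plate between -0.08 and 0.08 m and y of dish_1 in the frame of sled_plate between -0.08 and 0.08 m and z of dish_1 in the frame of sled_plate between -0.008 and 0.008 m and angle between each of dish_1, dish_2, dish_3, dish_4's own z axis and vertical below 0.15 rad and x of dish_2 in the frame of sled_plate between -0.08 and 0.08 m and y of dish_2 in the frame of sled_plate between -0.08 and 0.08 m and z of dish_2 in the frame of sled_plate between -0.008 and 0.008 m and x of dish_3 in the frame of sled_plate between -0.08 and 0.08 m and y of dish_3 in the frame of sled_plate between -0.08 and 0.08 m and z of dish_3 in the frame of sled_plate between -0.008 and 0.008 m and x of dish_4 in the frame of sled_plate between -0.08 and 0.08 m and y of dish_4 in the frame of sled_plate between -0.08 and 0.08 m and z of dish_4 in the frame of sled_plate between -0.008 and 0.008 m and value of joint lever_a below 0.12 rad and value of joint sled below 0.01 m), for 0.2 s.
5. the other cock is open (value of joint lever_a below 0.12 rad and value of joint lever_b above 1.45 rad), for 0.2 s.
At the end, for the whole second after the job is handed in: The cock that was open at the start is shut (lever within 0.12 rad of its stop), the other is open (above 1.45 rad), the sled is within 10 mm of home, and every dish stands upright (within 0.15 rad) and at rest on the sled plate (all of step 5 and value of joint sled below 0.01 m and x of dish_1 in the frame of sled_plate between -0.08 and 0.08 m and y of dish_1 in the frame of sled_plate between -0.08 and 0.08 m and z of dish_1 in the frame of sled_plate between -0.008 and 0.008 m and angle between each of dish_1, dish_2, dish_3, dish_4's own z axis and vertical below 0.15 rad and x of dish_2 in the frame of sled_plate between -0.08 and 0.08 m and y of dish_2 in the frame of sled_plate between -0.08 and 0.08 m and z of dish_2 in the frame of sled_plate between -0.008 and 0.008 m and x of dish_3 in the frame of sled_plate between -0.08 and 0.08 m and y of dish_3 in the frame of sled_plate between -0.08 and 0.08 m and z of dish_3 in the frame of sled_plate between -0.008 and 0.008 m and x of dish_4 in the frame of sled_plate between -0.08 and 0.08 m and y of dish_4 in the frame of sled_plate between -0.08 and 0.08 m and z of dish_4 in the frame of sled_plate between -0.008 and 0.008 m and linear speed of each of dish_1, dish_2, dish_3, dish_4 below 0.02 m/s); the robot touches nothing.
It fails at once if both cocks more than slightly open at once (value of joint each of lever_b, lever_a above 0.35 rad).
It fails at once if a bystander is pushed more than 4 cm or knocked over (distance of any of burner, timer, beaker_100 from where it was at the start of the episode above 0.04 m or angle between any of burner, timer, beaker_100's own z axis and vertical above 0.5 rad).
Of dish_1, dish_2, dish_3, dish_4 only 3 to 4 are there at a start; the rules pass over those that are not, and their reading is None.
At some moment in a run one of dish_1, dish_2, dish_3, dish_4 may be knocked a few centimetres aside while the robot is not near it.
It also fails if it takes over 208 s, if anything falls off the work surface, if the arm or the gripper's body presses on something with over 40 N, if the wrist force passes 120 N, or if a joint passes its speed limit or range.

### The arm

A 7-joint arm with a two-finger parallel gripper is mounted at the origin on a cart in front of the work surface, level with it; the furniture and walls round the work are solid. World frame = base frame: x ahead of the robot, y to its left, z up, the work surface at z = 0. Lengths are in mm, angles in rad, forces in N, time in s.
With the tool pointing down it reaches from about 400 to 875 mm from the base axis. Payload 4.4 kg.
Tool frame: the origin (TCP) lies at the very end of the fingers, on their centre line; the grasp point (between the pads) lies 19 mm behind it; z points along the fingers, y is the direction in which the jaws open and shut (so a half turn about z gives the same grasp; the last joint's range is limited). The gripper opens to 85 mm and grips with 20 to 120 N. Pads are 22 mm wide; open, the fingers measure 114 mm over their backs; the gripper's body (76 mm by 85 mm) begins 54 mm behind the grasp point. The pads swing forward as they close: fully open they stand 13 mm farther back than shut.
Start: joints at [-1.384, 0.628, 0.038, 1.517, -0.027, 0.996, -0.02], TCP at [162.55, 629.361, 231.313] pointing down, gripper open.
Joint ranges: [-3.06, 3.06], [-0.37, 2.12], [-1.25, 1.32], [0.18, 2.47], [-1.1, 4.24], [0.23, 1.98], [-2.94, 2.94]. Speed limits (rad/s): [2.57, 2.57, 3.14, 3.14, 3.14, 3.14, 3.14].

### API

Orientations are given as [roll, pitch, yaw] about the fixed x, y, z axes, in that order (R = Rz(yaw) Ry(pitch) Rx(roll)).
In Python, from cell import ctrl, eyes gives the robot as it stands.
- The arm moves only by the tool move_arm, never from a script. Its argument "increments" is a list of rows, each a list of 6 numbers: the shift along the tool's x, y, z in cm, then the turn, a rotation vector about the tool's x, y, z in degrees. In form: [[x, y, z, wx, wy, wz], ...]. A call has 1 to 20 rows; each row is the pose to reach, as a shift and turn from the pose commanded when the call began, along the tool's axes at that moment; what a row does not reach only later rows make up. A row lasts 1/10 s, in which the tool goes at most 50 mm and 8.59 degrees, less where a joint would pass 70% of its speed; a pose out of reach is approached as far as the arm can. A call with a gripper value outside its range is refused whole. "grip" is the opening, from -1 (shut) to 1 (fully open), set as the call begins (left out, the last holds). The fingers move at their own pace and stop on an object; the grip force is fixed at half the most. Time passes only in rows, so rows that repeat a pose let the fingers close. It gives the time, the measured TCP pose, the force and the opening at its end, in the units of the state.
- ctrl.read_state(): the state, without advancing time (a new reading comes with each control period).
- eyes.get_image(name): name is "side" or "top"; returns the picture (400x640x3 uint8, red, green, blue); there is no depth.
- eyes.calibration(name): a dict with "fx", "fy", "cx", "cy" (pixels), "dist" ([k1, k2, p1, p2, k3] as OpenCV has them; the pictures are not rectified), "pose" (4x4, takes a point from camera to world coordinates). Camera axes: x right, y up, looking along -z (the intrinsics and any distortion apply to the point x, -y, -z); pixel columns grow to the right and rows downward; lengths in mm; the calibration is good to about 2 mm. A picture is of the moment at which its call begins. calibration takes no time and is no camera call.
- ctrl.finish_job(): hands the job in, once; it reports no verdict.
The state is a dict: "clock": time; "qpos": joint angles; "qd": joint speeds; "tau": joint torques, N m; "eef_pos": TCP position; "tool_rot": TCP orientation; "force": force on the tool from outside, world axes, zero at the start; "torque": the same for the moment, N m; "width": finger opening in mm.
Only numpy, scipy, OpenCV 4.12 (cv2) and the standard library are available. Lean on these libraries where they do the work, as an engineer would, in place of code of your own. Each camera call takes 0.05 s, during which the arm holds its last target. There are 200 camera calls.

## Working session

There is one attempt and no reset: what is moved stays moved. The work goes in short steps, Python scripts to look and compute and a tool call to move; the robot and the scene stay as the last step left them, time stands still between calls to the robot, and variables do not carry over. Pictures are saved under pics/ and viewed, about 12 in all and at most 16, crops included, and the job is handed in when it is done.

Besides the shell and the picture viewer there is one more tool, called after ">>>" as name(argument=value, ...) on one line, values as JSON. move_arm: Moves the arm, as the interface text tells. Its arguments: {"type":"object","properties":{"increments":{"type":"array","items":{"type":"array","items":{"type":"number"}}},"grip":{"type":"number"}},"required":["increments"]}

```bash
mkdir -p pics; ls; python3 - <<'E'
from cell import ctrl, eyes
import cv2
print(ctrl.read_state())
for n in("side","top"):
    im=eyes.get_image(n); cv2.imwrite(f"pics/{n}0.png",im[:,:,::-1])
    print(n,eyes.calibration(n))
E
```

```text
pics
{'clock': 0.0, 'qpos': array([-1.38379453,  0.62934158,  0.03844215,  1.51840115, -0.02701015,
        0.99628368, -0.02002538]), 'qd': array([-0.00014622, -0.00083396, -0.00050383, -0.00010747,  0.00046996,
        0.00187632,  0.00051082]), 'tau': array([ 2.32822640e-05, -5.63385451e+01,  1.22540798e+00, -1.93444526e+01,
        1.07167845e-02,  1.06843770e-02, -1.22824750e-05]), 'eef_pos': array([162.38679619, 628.72977633, 230.38143669]), 'tool_rot': array([-3.13967692e+00,  1.73678930e-05,  2.88875905e+00]), 'force': array([-0.76658244,  0.36956551, -0.74910696]), 'torque': array([ 0.02467132, -0.03038676, -0.01015923]), 'width': 85.27960179035571}
side {'fx': 500.61904696291106, 'fy': 500.61904696291106, 'cx': 313.8670015320476, 'cy': 206.52654843310003, 'dist': array([-0.10291641,  0.        ,  0.        ,  0.        ,  0.        ]), 'pose': array([[ 9.14888409e-01,  2.39836764e-01, -3.24742247e-01,
        -1.79403650e+01],
       [-4.03649289e-01,  5.29865152e-01, -7.45862033e-01,
        -1.16474940e+03],
       [-6.81553627e-03,  8.13462505e-01,  5.81577425e-01,
         1.04469215e+03],
       [ 0.00000000e+00,  0.00000000e+00,  0.00000000e+00,
         1.00000000e+00]])}
top {'fx': 373.56842934551975, 'fy': 373.56842934551975, 'cx': 320.70426150437316, 'cy': 197.33271911146713, 'dist': array([0.01816325, 0.        , 0.        , 0.        , 0.        ]), 'pose': array([[-2.87593508e-02,  9.88049500e-01, -1.51430133e-01,
         2.92525421e+02],
       [-9.99555134e-01, -2.96240499e-02, -3.45684749e-03,
         4.72604707e+01],
       [-7.90151023e-03,  1.51263350e-01,  9.88461919e-01,
         1.32002357e+03],
       [ 0.00000000e+00,  0.00000000e+00,  0.00000000e+00,
         1.00000000e+00]])}
```

View pics/side0.png

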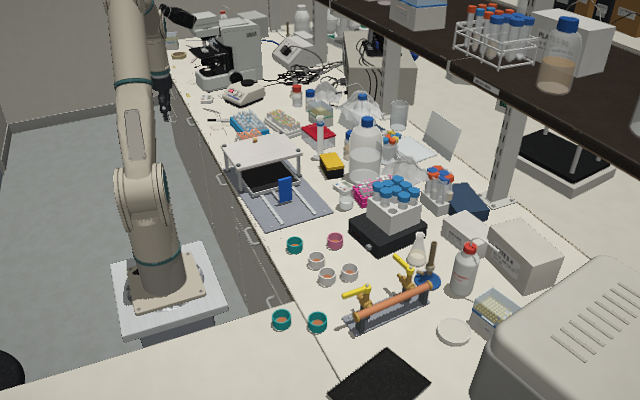

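View pics/top0.png

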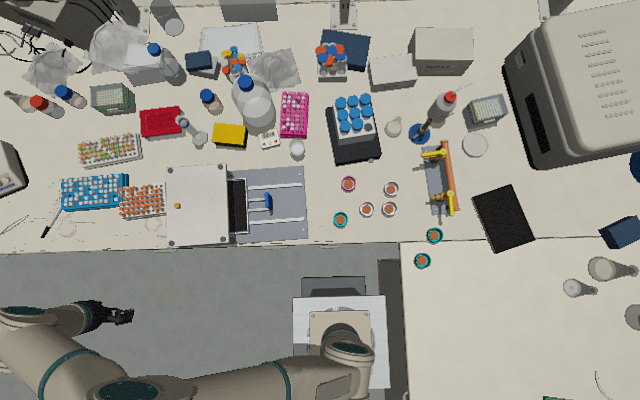

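The side view shows three white dishes at about (316,260), (327,277) and (349,271); the top view has them at (391,189), (366,209) and (389,210). The manifold is at about (440,180) in the top view, and the station at about (235,205) with its sled home. Enlarging crops next.

```bash
cat > h.py <<'E'
from cell import ctrl, eyes
import cv2, numpy as np
def proj(n,P):
    c=eyes.calibration(n); T=np.linalg.inv(c["pose"]); F=np.diag([1,-1,-1])
    K=np.array([[c["fx"],0,c["cx"]],[0,c["fy"],c["cy"]],[0,0,1]])
    R=F@T[:3,:3]; t=F@T[:3,3]
    return cv2.projectPoints(np.atleast_2d(np.array(P,float)),cv2.Rodrigues(R)[0],t,K,np.array(c["dist"]))[0][:,0]
def unproj(n,uv,z):
    c=eyes.calibration(n); K=np.array([[c["fx"],0,c["cx"]],[0,c["fy"],c["cy"]],[0,0,1]])
    p=cv2.undistortPoints(np.array(uv,float).reshape(-1,1,2),K,np.array(c["dist"]))[:,0]
    d=np.c_[p[:,0],-p[:,1],-np.ones(len(p))]@c["pose"][:3,:3].T; o=c["pose"][:3,3]
    return o+d*((np.broadcast_to(z,len(p))-o[2])/d[:,2])[:,None]
def snap(n,f,box=None,k=1):
    im=eyes.get_image(n)[:,:,::-1]
    if box: x0,y0,x1,y1=box; im=im[y0:y1,x0:x1]
    cv2.imwrite("pics/"+f,cv2.resize(np.ascontiguousarray(im),None,fx=k,fy=k,interpolation=cv2.INTER_CUBIC))
E
python3 - <<'E'
import cv2
t=cv2.imread("pics/top0.png");s=cv2.imread("pics/side0.png")
cv2.imwrite("pics/c1.png",cv2.resize(t[120:280,320:480],None,fx=5,fy=5,interpolation=2)[:600])
a=cv2.resize(t[150:250,160:320],None,fx=5,fy=5,interpolation=2)
cv2.imwrite("pics/c2.png",a)
cv2.imwrite("pics/c3.png",cv2.resize(s[220:340,280:440],None,fx=5,fy=5,interpolation=2))
E
```

```text
(no output)
```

View pics/c1.png

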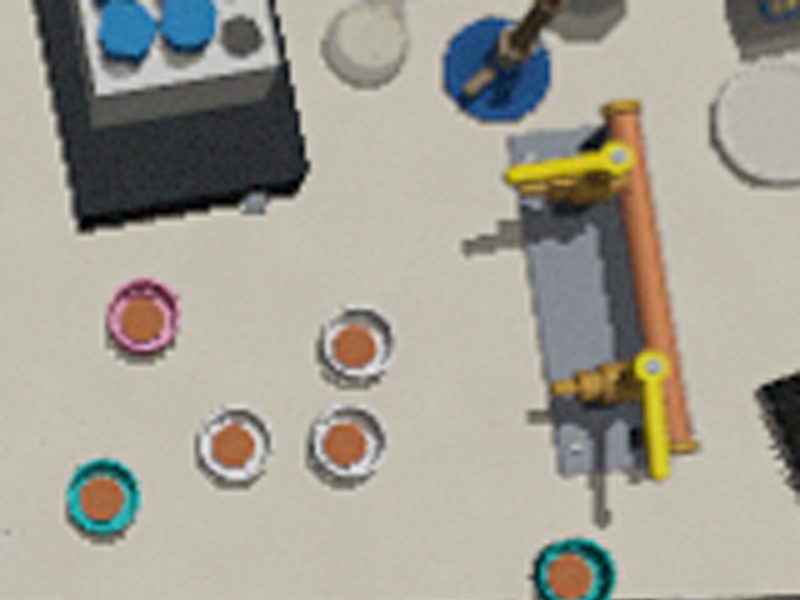

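View pics/c2.png

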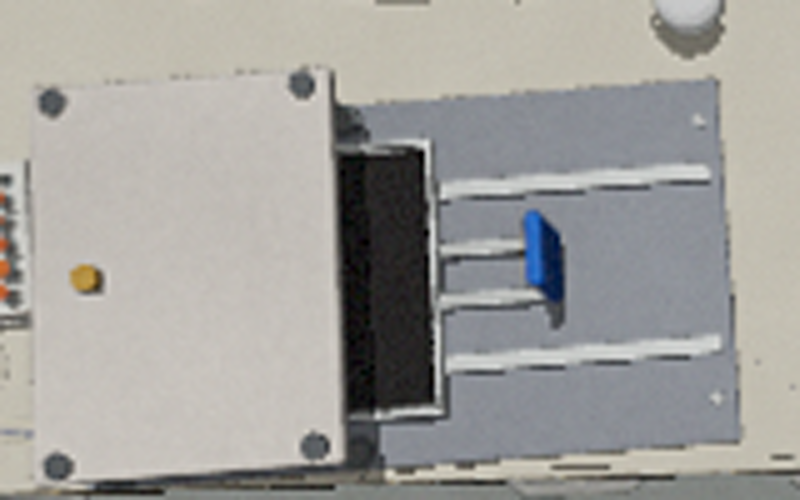

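View pics/c3.png

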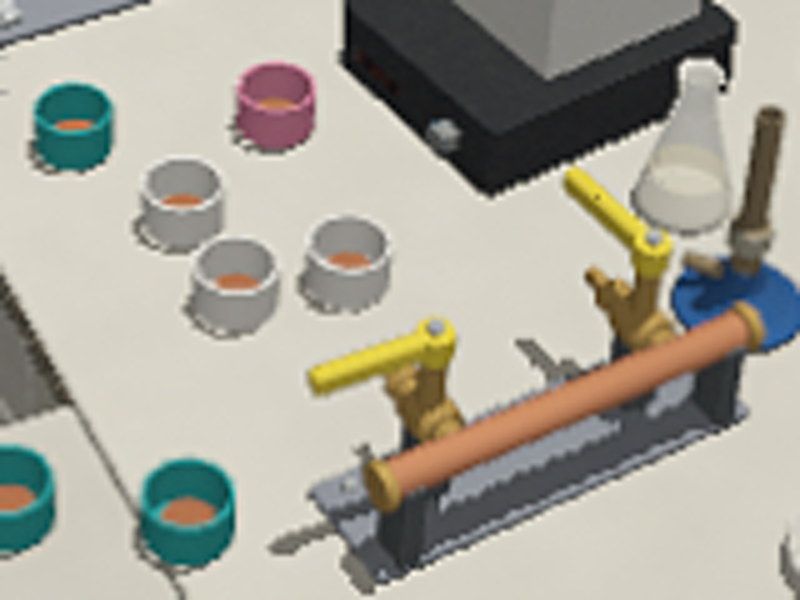

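```bash
python3 - <<'E'
from h import *
np.set_printoptions(precision=1,suppress=True)
def c1(p): return np.array(p)/5+[320,120]
def c2(p): return np.array(p)/5+[160,150]
def c3(p): return np.array(p)/5+[280,220]
L=unproj("top",[c1(p) for p in [(619,157),(510,176),(652,366),(659,476)]],128);print("levers top\n",L)
print("side\n",unproj("side",[c3(p) for p in [(654,238),(572,178),(436,328),(314,382)]],128))
d=L[0]-L[2];print("dist",np.linalg.norm(d),np.degrees(np.arctan2(d[1],d[0])))
print("dish top\n",unproj("top",[c1(p) for p in [(357,345),(234,447),(347,445)]],34))
print("dish side\n",unproj("side",[c3(p) for p in [(348,245),(182,187),(235,265)]],34))
print("pellet\n",unproj("top",[c1(p) for p in [(354,346),(233,446),(346,444)]],12))
print("base corners\n",unproj("top",[c2(p) for p in [(718,80),(740,440)]],6))
print("hood right corners\n",unproj("top",[c2(p) for p in [(330,68),(345,463),(32,88),(35,482)]],126))
print("rails",unproj("top",[c2(p) for p in [(708,173),(720,343)]],15))
print("handle top left edge\n",unproj("top",[c2(p) for p in [(528,212),(546,299),(537,212),(558,297)]],115))
print("near others",unproj("top",[c1(p) for p in[(140,320),(102,500),(573,575),(497,70)]],20))
E
```

```text
levers top
 [[ 615.1 -355.8  128. ]
 [ 604.6 -283.9  128. ]
 [ 476.1 -366.1  128. ]
 [ 405.  -364.8  128. ]]
side
 [[ 617.8 -356.   128. ]
 [ 602.9 -295.3  128. ]
 [ 477.7 -367.4  128. ]
 [ 403.1 -375.9  128. ]]
dist 139.42822167223403 4.248651180654012
dish top
 [[ 511.5 -195.5   34. ]
 [ 442.5 -106.5   34. ]
 [ 441.6 -184.6   34. ]]
dish side
 [[ 514.4 -202.9   34. ]
 [ 446.  -115.2   34. ]
 [ 446.2 -191.    34. ]]
pellet
 [[ 514.6 -197.5   12. ]
 [ 445.8 -108.5   12. ]
 [ 444.9 -187.9   12. ]]
base corners
 [[609.9 110.2   6. ]
 [351.2 100.4   6. ]]
hood right corners
 [[596.7 358.8 126. ]
 [338.8 346.8 126. ]
 [589.  553.6 126. ]
 [332.8 542.9 126. ]]
rails [[540.2 118.4  15. ]
 [418.8 112.5  15. ]]
handle top left edge
 [[498.9 231.3 115. ]
 [441.2 219.9 115. ]
 [498.7 225.4 115. ]
 [442.3 212.1 115. ]]
near others [[ 536.5  -46.1   20. ]
 [ 409.7  -14.5   20. ]
 [ 348.4 -337.5   20. ]
 [ 711.6 -310.    20. ]]
```

Top-view crops: the far cock (pivot at crop (618,157)) has its lever in line with the outlet, so it is open and is lever_a. The near cock (652,366) is shut. There are three white dishes and the sled is partly out, with its blue handle at crop (540,252). I'll write a helper that works out increments.

```bash
cat >> h.py <<'E'
from scipy.spatial.transform import Rotation as Ro
def inc(*targets):
    """targets: (x,y,z,yaw deg), tool down -> rows in tool cm/deg"""
    s=ctrl.read_state(); R=Ro.from_euler("xyz",s["tool_rot"])
    print("t",round(float(s["clock"]),1),"at",np.round(s["eef_pos"],1),"yaw",round(np.degrees(s["tool_rot"][2]),1),"w",round(s["width"],1))
    for t in targets:
        d=R.inv().apply(np.array(t[:3])-s["eef_pos"])/10
        w=np.degrees((R.inv()*Ro.from_euler("xyz",[180,0,t[3]],degrees=True)).as_rotvec())
        print([round(float(v),2) for v in d]+[round(float(v),1) for v in w])
def arc(c,r,a0,a1,n,z,off):
    """tool path round a pivot, lever angle a (deg), tool yaw=a+off"""
    a=np.linspace(a0,a1,n); q=np.radians(a)
    return [(c[0]+r*np.cos(k),c[1]+r*np.sin(k),z,b+off) for k,b in zip(q,a)]
E
python3 - <<'E'
from h import *
inc((450,200,225,130),(609,-305,200,96))
E
```

```text
t 0.1 at [162.4 628.8 230.5] yaw 165.5 w 85.4
[-38.57, -34.32, 0.61, -0.1, 0.0, 35.5]
[-66.6, -79.23, 3.19, -0.1, 0.1, 69.5]
```

>>> move_arm(increments=[[-38.5, -34.3, 0.6, 0, 0, 35], [-38.5, -34.3, 0.6, 0, 0, 35], [-38.5, -34.3, 0.6, 0, 0, 35], [-38.5, -34.3, 0.6, 0, 0, 35], [-38.5, -34.3, 0.6, 0, 0, 35], [-38.5, -34.3, 0.6, 0, 0, 35], [-38.5, -34.3, 0.6, 0, 0, 35], [-38.5, -34.3, 0.6, 0, 0, 35], [-38.5, -34.3, 0.6, 0, 0, 35], [-38.5, -34.3, 0.6, 0, 0, 35], [-38.5, -34.3, 0.6, 0, 0, 35], [-38.5, -34.3, 0.6, 0, 0, 35], [-38.5, -34.3, 0.6, 0, 0, 35], [-38.5, -34.3, 0.6, 0, 0, 35], [-38.5, -34.3, 0.6, 0, 0, 35], [-38.5, -34.3, 0.6, 0, 0, 35]], grip=-0.3)

```text
clock: 1.7
eef_pos: [448.9, 202.1, 225.3]
tool_rot: [-3.142, -0.0, 2.28]
force: [0.1, 1.2, 0.5]
width: 30.0
```

```bash
python3 - <<'E'
from h import *
inc((609,-305,200,96))
E
```

```text
t 1.7 at [448.9 202.1 225.3] yaw 130.7 w 30.0
[-48.91, -20.89, 2.51, -0.0, -0.0, 34.7]
```

>>> move_arm(increments=[[-48.9, -20.9, 2.5, 0, 0, 34.7], [-48.9, -20.9, 2.5, 0, 0, 34.7], [-48.9, -20.9, 2.5, 0, 0, 34.7], [-48.9, -20.9, 2.5, 0, 0, 34.7], [-48.9, -20.9, 2.5, 0, 0, 34.7], [-48.9, -20.9, 2.5, 0, 0, 34.7], [-48.9, -20.9, 2.5, 0, 0, 34.7], [-48.9, -20.9, 2.5, 0, 0, 34.7], [-48.9, -20.9, 2.5, 0, 0, 34.7], [-48.9, -20.9, 2.5, 0, 0, 34.7], [-48.9, -20.9, 2.5, 0, 0, 34.7], [-48.9, -20.9, 2.5, 0, 0, 34.7], [-48.9, -20.9, 2.5, 0, 0, 34.7], [-48.9, -20.9, 2.5, 0, 0, 34.7], [-48.9, -20.9, 2.5, 0, 0, 34.7], [-48.9, -20.9, 2.5, 0, 0, 34.7]])

```text
clock: 3.3
eef_pos: [608.7, -304.9, 200.6]
tool_rot: [3.141, -0.001, 1.674]
force: [0.4, 0.7, 0.5]
width: 29.9
```

```bash
python3 - <<'E'
from h import *
inc((609,-305,99,96))
snap("side","s1.png",(340,120,540,330),3)
E
```

```text
t 3.3 at [ 608.7 -304.9  200.6] yaw 95.9 w 29.9
[-0.02, 0.03, 10.16, 0.0, -0.0, -0.1]
```

View pics/s1.png

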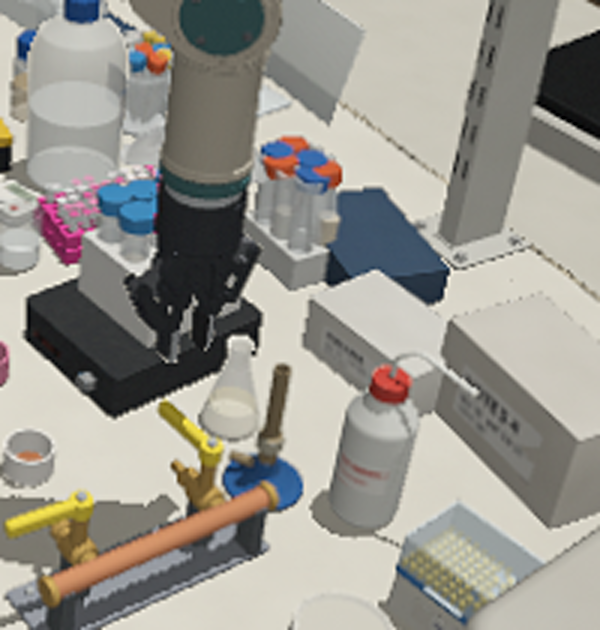

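The fingers stand above lever_a's outer half at crop (190,350), and the lever is clear below. Going down.

>>> move_arm(increments=[[0, 0, 3, 0, 0, 0], [0, 0, 6, 0, 0, 0], [0, 0, 7, 0, 0, 0], [0, 0, 8, 0, 0, 0], [0, 0, 9, 0, 0, 0], [0, 0, 10, 0, 0, 0], [0, 0, 10.1, 0, 0, 0], [0, 0, 10.1, 0, 0, 0]])

```text
clock: 4.15
eef_pos: [608.4, -306.7, 99.4]
tool_rot: [3.141, 0.0, 1.672]
force: [-0.4, -0.1, 1.0]
width: 30.0
```

```bash
python3 - <<'E'
from h import *
print(ctrl.read_state()["force"])
snap("side","s2.png",(340,160,500,280),5)
for r in [arc((616.4,-356),52,98,190,12,99,0)]: inc(*r)
print(proj("side",[(609,-305,128),(609,-305,99)]))
E
```

```text
[-0.37564274 -0.13012563  0.95489414]
t 4.2 at [ 608.6 -306.8   99.8] yaw 95.8 w 29.5
[0.23, 0.08, 0.08, 0.0, 0.0, -2.2]
[0.14, -0.68, 0.08, 0.0, 0.0, -10.6]
[-0.05, -1.41, 0.08, 0.0, 0.0, -18.9]
[-0.35, -2.11, 0.08, 0.0, 0.0, -27.3]
[-0.74, -2.75, 0.08, 0.0, 0.0, -35.6]
[-1.23, -3.34, 0.08, 0.0, 0.0, -44.0]
[-1.79, -3.84, 0.08, 0.0, 0.0, -52.4]
[-2.43, -4.26, 0.08, 0.0, 0.0, -60.7]
[-3.11, -4.58, 0.08, 0.0, 0.0, -69.1]
[-3.84, -4.8, 0.08, 0.0, 0.1, -77.5]
[-4.59, -4.91, 0.08, 0.0, 0.1, -85.8]
[-5.35, -4.91, 0.08, 0.0, 0.1, -94.2]
[[398.10206486 257.10576323]
 [397.13018199 264.91028923]]
```

View pics/s2.png

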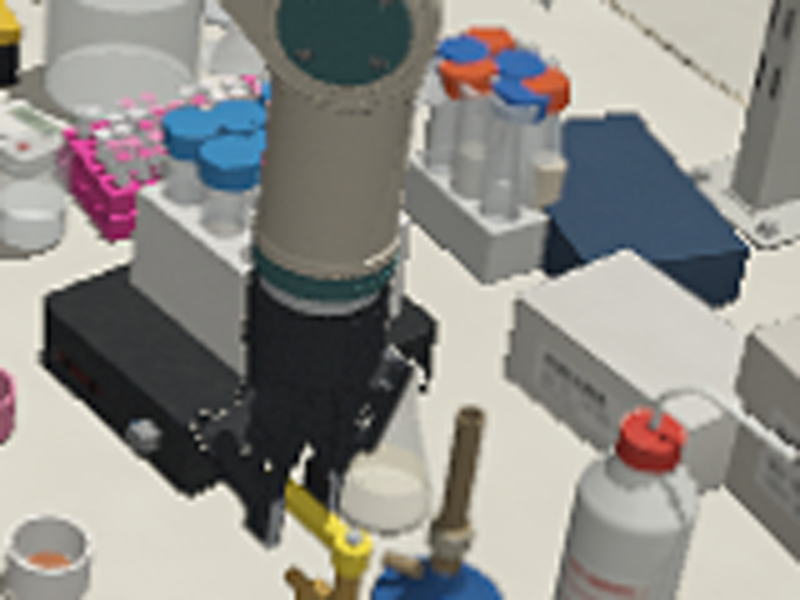

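The lever is between the fingers (finger at crop (265,540), lever from (290,490) to (350,550)). Sweeping it shut.

>>> move_arm(increments=[[0, 0, 0, 0, 0, 0], [0, 0, 0, 0, 0, 0], [0.23, 0.08, 0, 0, 0, -2.2], [0.14, -0.68, 0, 0, 0, -10.6], [-0.05, -1.41, 0, 0, 0, -18.9], [-0.35, -2.11, 0, 0, 0, -27.3], [-0.74, -2.75, 0, 0, 0, -35.6], [-1.23, -3.34, 0, 0, 0, -44], [-1.79, -3.84, 0, 0, 0, -52.4], [-2.43, -4.26, 0, 0, 0, -60.7], [-3.11, -4.58, 0, 0, 0, -69.1], [-3.84, -4.8, 0, 0, 0, -77.5], [-4.59, -4.91, 0, 0, 0, -85.8], [-5.35, -4.91, 0, 0, 0, -94.2], [-5.35, -4.91, 0, 0, 0, -94.2], [-5.35, -4.91, 0, 0, 0, -94.2]], grip=-0.5)

```text
clock: 5.8
eef_pos: [564.5, -363.3, 99.1]
tool_rot: [3.139, -0.001, -2.966]
force: [-1.2, 4.4, 1.2]
width: 21.1
```

```bash
python3 - <<'E'
from h import *
s=ctrl.read_state();print(s["force"],s["torque"])
inc((564,-360,99,190),(565,-365,99,190))
E
```

```text
[-1.17873467  4.36381568  1.15144919] [ 0.78384989  0.27529771 -0.08543011]
t 5.8 at [ 564.5 -363.3   99.1] yaw -170.0 w 21.1
[-0.01, 0.33, 0.02, 0.1, -0.0, 0.0]
[-0.02, -0.18, 0.01, 0.1, -0.0, 0.0]
```

>>> move_arm(increments=[[0, -0.3, 0, 0, 0, 0], [0, -0.6, 0, 0, 0, 0], [0, -0.9, 0, 0, 0, 0], [0, -0.9, 0, 0, 0, 0]])

```text
clock: 6.2
eef_pos: [564.5, -363.7, 98.8]
tool_rot: [3.126, -0.006, -2.963]
force: [-7.9, 18.4, 10.9]
width: 21.4
```

The lever is on its stop: the force rises with no motion. Backing off, rising, and going to the sled handle.

>>> move_arm(increments=[[0, 0.5, 0, 0, 0, 0], [0, 0.5, -3, 0, 0, 0], [0, 0.5, -7, 0, 0, 0], [0, 0.5, -11, 0, 0, 0], [0, 0.5, -11, 0, 0, 0]], grip=-0.3)

```text
clock: 6.7
eef_pos: [569.4, -372.0, 216.3]
tool_rot: [-3.131, 0.01, -2.968]
force: [-0.1, -0.7, 0.7]
width: 29.7
```

```bash
python3 - <<'E'
from h import *
inc((471,220,200,182.4),(471,220,90,182.4))
E
```

```text
t 6.7 at [ 569.4 -372.   216.3] yaw -170.0 w 29.7
[-0.54, 60.03, 1.0, -0.6, 0.6, 7.6]
[-0.43, 60.14, 12.0, -0.6, 0.6, 7.6]
```

>>> move_arm(increments=[[-0.5, 60, 1, 0, 0, 7.6], [-0.5, 60, 1, 0, 0, 7.6], [-0.5, 60, 1, 0, 0, 7.6], [-0.5, 60, 1, 0, 0, 7.6], [-0.5, 60, 1, 0, 0, 7.6], [-0.5, 60, 1, 0, 0, 7.6], [-0.5, 60, 1, 0, 0, 7.6], [-0.5, 60, 1, 0, 0, 7.6], [-0.5, 60, 1, 0, 0, 7.6], [-0.5, 60, 1, 0, 0, 7.6], [-0.5, 60, 1, 0, 0, 7.6], [-0.5, 60, 1, 0, 0, 7.6], [-0.5, 60, 1, 0, 0, 7.6], [-0.5, 60, 1, 0, 0, 7.6], [-0.5, 60, 1, 0, 0, 7.6], [-0.5, 60, 1, 0, 0, 7.6], [-0.5, 60, 1, 0, 0, 7.6], [-0.5, 60, 1, 0, 0, 7.6]], grip=0.3)

```text
clock: 8.5
eef_pos: [466.6, 222.0, 199.4]
tool_rot: [-3.141, 0.0, -3.101]
force: [1.0, -0.9, 0.2]
width: 55.3
```

```bash
python3 - <<'E'
from h import *
inc((471,220,90,182.4))
a=eyes.get_image("top")[:,:,::-1]
b=eyes.get_image("side")[:,:,::-1]
r=lambda im,k:cv2.resize(np.ascontiguousarray(im),None,fx=k,fy=k,interpolation=2)
c=np.vstack([r(b[130:250,210:370],2.5),r(b[220:340,280:440],2.5)])
d=r(a[120:270,320:480],2.5)
cv2.imwrite("pics/m1.png",np.hstack([c,np.vstack([d,np.zeros((c.shape[0]-d.shape[0],d.shape[1],3),np.uint8)])]))
E
```

```text
t 8.5 at [466.6 222.  199.4] yaw -177.7 w 55.3
[-0.43, -0.22, 10.94, -0.0, 0.0, -0.1]
```

View pics/m1.png

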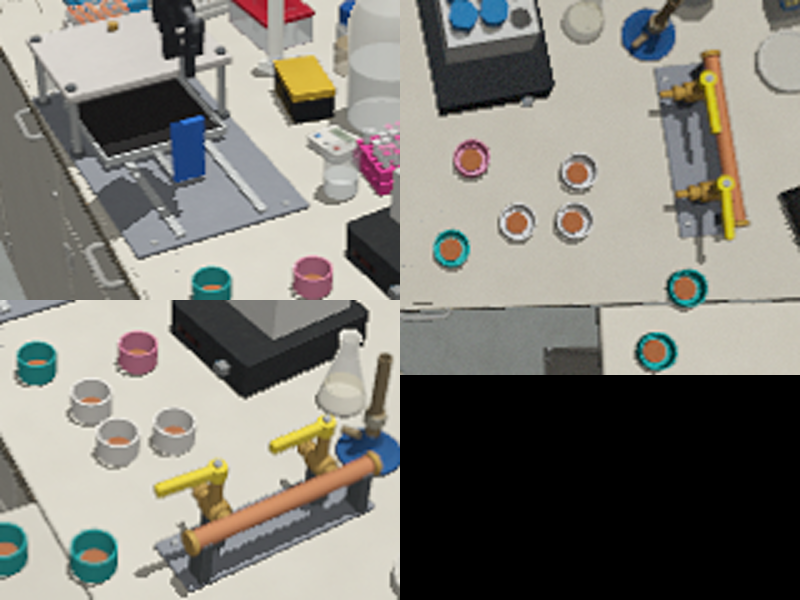

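Both levers now point along -x, so both cocks are shut. The handle top runs from (172,124) to (203,118) in the composite. Checking its position in the side view.

```bash
python3 - <<'E'
from h import *
print(unproj("side",[np.array(p)/2.5+[210,130] for p in [(172,124),(203,118)]],115))
inc((471,222,90,182.4))
E
```

```text
[[455.31487725 224.10517824 115.        ]
 [500.14804131 220.76903061 115.        ]]
t 8.6 at [466.4 222.5 199.4] yaw -177.6 w 55.9
[-0.45, -0.07, 10.94, 0.0, 0.0, -0.0]
```

>>> move_arm(increments=[[-0.7, 0, 3, 0, 0, 0], [-0.7, 0, 6, 0, 0, 0], [-0.7, 0, 8, 0, 0, 0], [-0.7, 0, 10, 0, 0, 0], [-0.7, 0, 10.9, 0, 0, 0], [-0.7, 0, 10.9, 0, 0, 0]])

```text
clock: 9.2
eef_pos: [472.5, 222.9, 89.3]
tool_rot: [-3.141, -0.002, -3.1]
force: [0.1, -0.8, -0.4]
width: 55.4
```

>>> move_arm(increments=[[0, 0, 0, 0, 0, 0], [0, 0, 0, 0, 0, 0], [0, 0, 0, 0, 0, 0], [0, 0, 0, 0, 0, 0], [0, 0, 0, 0, 0, 0]], grip=-1)

```text
clock: 9.7
eef_pos: [474.0, 224.5, 91.6]
tool_rot: [3.14, 0.003, -3.099]
force: [-0.6, 1.5, 6.0]
width: 10.9
```

```bash
python3 - <<'E'
from h import *
inc((481,36,90,182.4))
E
```

```text
t 9.7 at [474.  224.5  91.6] yaw -177.5 w 10.9
[0.11, -18.86, 0.12, 0.1, 0.1, 0.1]
```

>>> move_arm(increments=[[0, -1, 0, 0, 0, 0], [0, -3, 0, 0, 0, 0], [0, -5, 0, 0, 0, 0], [0, -7, 0, 0, 0, 0], [0, -9, 0, 0, 0, 0], [0, -11, 0, 0, 0, 0], [0, -13, 0, 0, 0, 0], [0, -15, 0, 0, 0, 0], [0, -16.5, 0, 0, 0, 0], [0, -17.5, 0, 0, 0, 0], [0, -18, 0, 0, 0, 0], [0, -18.5, 0, 0, 0, 0], [0, -18.5, 0, 0, 0, 0]])

```text
clock: 11.0
eef_pos: [482.5, 40.1, 91.6]
tool_rot: [3.139, 0.004, -3.098]
force: [0.3, 5.0, 7.1]
width: 10.8
```

>>> move_arm(increments=[[0, -0.3, 0, 0, 0, 0], [0, -0.6, 0, 0, 0, 0], [0, -0.9, 0, 0, 0, 0], [0, -0.9, 0, 0, 0, 0]])

```text
clock: 11.4
eef_pos: [482.5, 40.0, 91.5]
tool_rot: [3.13, 0.005, -3.092]
force: [-2.1, 26.3, 5.2]
width: 11.1
```

The sled is on its outer stop. Releasing and going to the nearest dish, at about (444,-110).

>>> move_arm(increments=[[0, 0.8, 0, 0, 0, 0], [0, 0.8, 0, 0, 0, 0], [0, 0.8, 0, 0, 0, 0], [0, 0.8, 0, 0, 0, 0], [0, 0.8, -3, 0, 0, 0], [0, 0.8, -8, 0, 0, 0], [0, 0.8, -8, 0, 0, 0]], grip=0.45)

```text
clock: 12.1
eef_pos: [484.6, 37.0, 175.1]
tool_rot: [3.141, 0.01, -3.101]
force: [0.7, 1.1, -0.5]
width: 62.1
```

```bash
python3 - <<'E'
from h import *
inc((444,-110,160,90),(444,-110,4,90))
E
```

```text
t 12.1 at [484.6  37.  175.1] yaw -177.7 w 62.1
[4.67, -14.52, 1.46, 0.5, 0.4, 92.3]
[4.82, -14.52, 17.06, 0.5, 0.4, 92.3]
```

```bash
cat >> h.py <<'E'
def dishes(n="top",zb=12):
    im=eyes.get_image(n); hsv=cv2.cvtColor(im,cv2.COLOR_RGB2HSV)
    m=cv2.inRange(hsv,(4,110,90),(16,220,230))
    k,l,st,c=cv2.connectedComponentsWithStats(m)
    for i in range(1,k):
        if 15<st[i,4]<200 and max(st[i,2:4])<16:
            rr=int(max(st[i,2:4])/2+3); yy,xx=np.ogrid[:400,:640]
            d=np.hypot(xx-c[i][0],yy-c[i][1]); ring=hsv[(d>rr-1)&(d<rr+1)]
            print(n,np.round(c[i],1),"area",st[i,4],"ring sat",np.median(ring[:,1]),"->",np.round(unproj(n,[c[i]],zb)[0],1))
E
python3 - <<'E'
from h import *
dishes("top");dishes("side")
E
```

```text
top [320.  49.] area 57 ring sat 31.0 -> [1056.9   38.3   12. ]
top [339.6  47.7] area 52 ring sat 125.0 -> [1059.6  -35.7   12. ]
top [329.3  60.6] area 62 ring sat 131.0 -> [1009.2    4.7   12. ]
top [237.9  61. ] area 83 ring sat 13.0 -> [1018.6  347.1   12. ]
top [225.4  69.6] area 45 ring sat 10.0 -> [985.8 393.7  12. ]
top [111.8 147.5] area 16 ring sat 26.0 -> [697.5 800.8  12. ]
top [390.5 188.7] area 48 ring sat 18.0 -> [ 516.4 -196.5   12. ]
top [129.2 189.1] area 41 ring sat 91.0 -> [542.7 731.   12. ]
top [154.2 194.1] area 30 ring sat 12.0 -> [522.3 641.7  12. ]
top [139.2 203.2] area 44 ring sat 117.0 -> [491.3 693.2  12. ]
top [156.5 198.9] area 22 ring sat 60.0 -> [504.7 633.1  12. ]
top [147.  204.6] area 22 ring sat 69.0 -> [485.4 665.5  12. ]
top [388.5 208.4] area 52 ring sat 14.0 -> [ 446.5 -185.6   12. ]
top [122.6 208.2] area 20 ring sat 86.0 -> [475.3 750.5  12. ]
top [132.1 211.5] area 22 ring sat 27.0 -> [462.2 716.7  12. ]
top [433.4 235. ] area 57 ring sat 209.5 -> [ 348.7 -335.6   12. ]
top [421.3 260. ] area 60 ring sat 205.0 -> [ 264.4 -287.8   12. ]
side [590.2  10.4] area 48 ring sat 18.0 -> [3948.3 1860.3   12. ]
side [471.5   8.5] area 61 ring sat 66.0 -> [2918.2 2229.6   12. ]
side [482.2   5.6] area 35 ring sat 155.0 -> [3076.4 2280.2   12. ]
side [509.   10.5] area 35 ring sat 58.5 -> [3189.6 2070.8   12. ]
side [487.8  14.3] area 56 ring sat 161.0 -> [2923.9 2029.4   12. ]
side [390.6 138.9] area 56 ring sat 21.0 -> [1071.5  487.7   12. ]
side [438.4 167.1] area 20 ring sat 20.0 -> [1122.5  202.5   12. ]
side [432.9 175.1] area 56 ring sat 32.0 -> [1067.   160.9   12. ]
side [450.2 177.4] area 41 ring sat 19.5 -> [1119.1  119.1   12. ]
side [281.3 319.2] area 34 ring sat 188.0 -> [ 266.3 -284.5   12. ]
side [317.3 321.9] area 35 ring sat 189.0 -> [ 351.3 -333.    12. ]
```

>>> move_arm(increments=[[4.7, -14.5, 1.5, 0.5, 0.4, 92.3], [4.7, -14.5, 1.5, 0.5, 0.4, 92.3], [4.7, -14.5, 1.5, 0.5, 0.4, 92.3], [4.7, -14.5, 1.5, 0.5, 0.4, 92.3], [4.7, -14.5, 1.5, 0.5, 0.4, 92.3], [4.7, -14.5, 1.5, 0.5, 0.4, 92.3], [4.7, -14.5, 1.5, 0.5, 0.4, 92.3], [4.7, -14.5, 1.5, 0.5, 0.4, 92.3], [4.7, -14.5, 1.5, 0.5, 0.4, 92.3], [4.7, -14.5, 1.5, 0.5, 0.4, 92.3], [4.7, -14.5, 1.5, 0.5, 0.4, 92.3], [4.7, -14.5, 1.5, 0.5, 0.4, 92.3], [4.7, -14.5, 1.5, 0.5, 0.4, 92.3], [4.7, -14.5, 1.5, 0.5, 0.4, 92.3]])

```text
clock: 13.6
eef_pos: [439.6, -109.5, 154.8]
tool_rot: [-3.13, 0.001, 1.575]
force: [-0.1, 0.6, -0.8]
width: 61.9
```

```bash
python3 - <<'E'
from h import *
dishes("top");dishes("side")
inc((444,-110,60,90),(444,-110,4,90))
E
```

```text
top [320.   49.1] area 61 ring sat 30.5 -> [1056.7   38.2   12. ]
top [339.7  48. ] area 51 ring sat 125.0 -> [1058.4  -35.8   12. ]
top [329.3  60.7] area 63 ring sat 105.0 -> [1008.8    4.7   12. ]
top [237.8  61. ] area 82 ring sat 14.0 -> [1018.7  347.4   12. ]
top [225.2  69.6] area 42 ring sat 11.0 -> [985.9 394.2  12. ]
top [111.8 147.9] area 17 ring sat 32.0 -> [695.8 800.6  12. ]
top [348.  183.4] area 55 ring sat 84.5 -> [540.  -46.6  12. ]
top [129.2 189.1] area 41 ring sat 92.0 -> [542.7 731.   12. ]
top [154.2 194.1] area 31 ring sat 11.5 -> [522.1 642.   12. ]
top [141.5 200.5] area 22 ring sat 103.0 -> [500.4 685.8  12. ]
top [156.5 198.9] area 22 ring sat 58.0 -> [504.7 633.1  12. ]
top [136.8 205.9] area 22 ring sat 117.0 -> [481.8 701.4  12. ]
top [122.6 208.2] area 20 ring sat 91.0 -> [475.3 750.5  12. ]
top [132.1 211.5] area 22 ring sat 25.0 -> [462.2 716.7  12. ]
top [339.8 219.4] area 54 ring sat 146.0 -> [412.8 -12.8  12. ]
top [433.5 234.9] area 55 ring sat 211.5 -> [ 349.1 -336.    12. ]
top [421.3 260. ] area 60 ring sat 216.0 -> [ 264.4 -287.8   12. ]
side
[... 224 characters left out ...]
5 ring sat 59.0 -> [3189.6 2070.8   12. ]
side [487.8  14.3] area 56 ring sat 163.0 -> [2923.9 2029.4   12. ]
side [589.3  14.4] area 22 ring sat 51.0 -> [3817.7 1759.6   12. ]
side [390.6 138.9] area 56 ring sat 21.0 -> [1071.5  487.7   12. ]
side [438.4 167.1] area 20 ring sat 20.0 -> [1122.5  202.5   12. ]
side [432.9 175.1] area 56 ring sat 30.5 -> [1067.   160.9   12. ]
side [450.2 177.4] area 41 ring sat 20.0 -> [1119.1  119.1   12. ]
side [281.3 319.2] area 34 ring sat 188.0 -> [ 266.3 -284.5   12. ]
side [317.3 321.9] area 35 ring sat 188.0 -> [ 351.3 -333.    12. ]
t 13.7 at [ 439.9 -109.5  155.1] yaw 90.2 w 61.9
[-0.04, 0.51, 9.5, -0.6, 0.1, 0.2]
[-0.04, 0.57, 15.1, -0.6, 0.1, 0.2]
```

>>> move_arm(increments=[[0, 0.5, 3, -0.6, 0, 0], [0, 0.5, 7, -0.6, 0, 0], [0, 0.5, 10, -0.6, 0, 0], [0, 0.5, 12, -0.6, 0, 0], [0, 0.5, 13.5, -0.6, 0, 0], [0, 0.5, 14.8, -0.6, 0, 0], [0, 0.5, 14.8, -0.6, 0, 0]])

```text
clock: 14.4
eef_pos: [447.6, -110.2, 7.6]
tool_rot: [3.135, 0.003, 1.574]
force: [-0.5, -0.6, 0.5]
width: 61.9
```

>>> move_arm(increments=[[0, 0, 0, 0, 0, 0], [0, 0, 0, 0, 0, 0], [0, 0, 0, 0, 0, 0], [0, 0, 0, 0, 0, 0], [0, 0, 0, 0, 0, 0]], grip=-1)

```text
clock: 14.9
eef_pos: [442.8, -109.3, 7.4]
tool_rot: [-3.141, 0.0, 1.573]
force: [-2.6, 0.5, 4.4]
width: 31.6
```

```bash
python3 - <<'E'
from h import *
print(ctrl.read_state()["width"],ctrl.read_state()["force"])
snap("side","s3.png",(250,190,410,310),5)
E
```

```text
31.619793153599293 [-2.56639575  0.47935674  4.35612386]
```

View pics/s3.png

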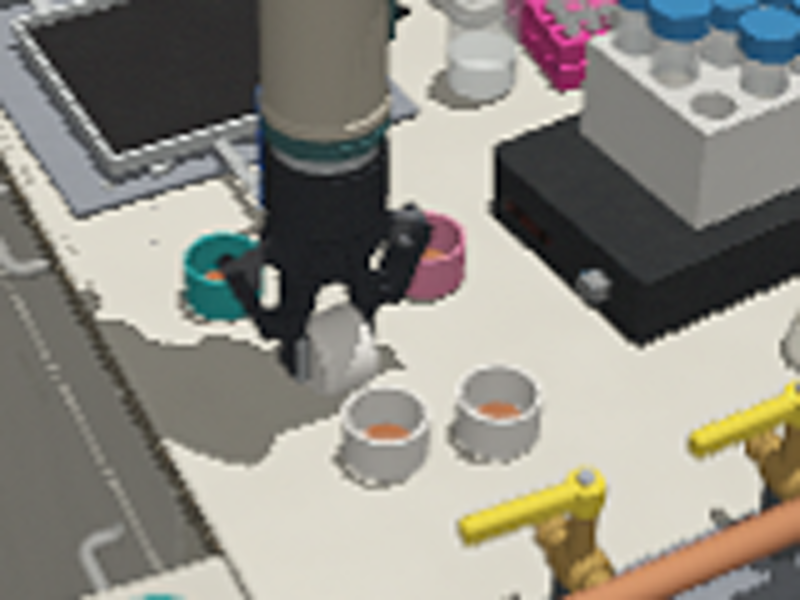

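The dish tipped onto its side between the fingers (crop (340,350)); the other two stand upright at (385,435) and (498,412). Looking closer before mending it.

```bash
python3 - <<'E'
from h import *
a=eyes.get_image("side")[:,:,::-1][225:275,290:340]; b=eyes.get_image("top")[:,:,::-1][170:230,320:420]
r=lambda im,k:cv2.resize(np.ascontiguousarray(im),None,fx=k,fy=k,interpolation=2)
A=r(a,8);B=r(b,4);B=np.vstack([B,np.zeros((160,400,3),np.uint8)])
cv2.imwrite("pics/m2.png",np.hstack([A,B]))
print(proj("side",[(443,-109,0),(443,-109,26),(417,-109,26),(469,-109,26)]))
E
```

```text
[[314.73325889 264.73656779]
 [314.684141   258.41436498]
 [306.86966372 260.74572203]
 [322.41423634 256.10536933]]
```

View pics/m2.png

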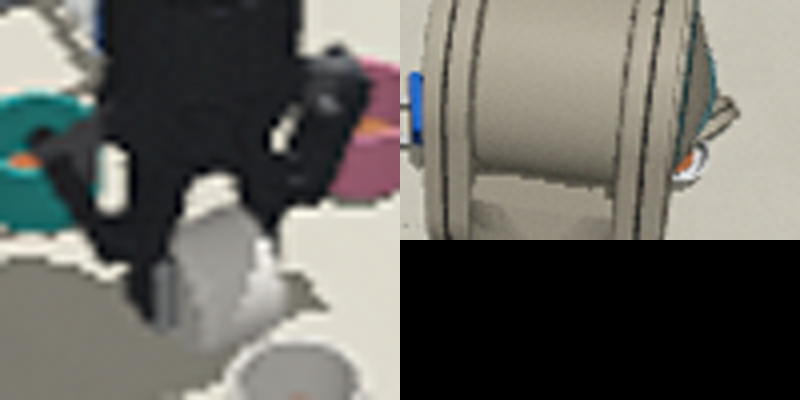

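>>> move_arm(increments=[[0, 0, 0, 0, 0, 0], [0, 0, 0, 0, 0, 0], [0, 0, 0, 0, 0, 0], [0, 0, 0, 0, 0, 0], [0, 0, 0, 0, 0, 0], [0, 0, -3, 0, 0, 0], [0, 0, -7, 0, 0, 0], [0, 0, -12, 0, 0, 0], [10, 0, -14, 0, 0, 0], [15, 0, -14, 0, 0, 0], [18, 0, -14, 0, 0, 0], [18, 0, -14, 0, 0, 0]], grip=0.7)

```text
clock: 16.25
eef_pos: [442.7, 74.7, 147.2]
tool_rot: [3.141, -0.001, 1.577]
force: [0.3, -0.7, -0.1]
width: 72.6
```

```bash
python3 - <<'E'
from h import *
a=eyes.get_image("side")[:,:,::-1][230:300,280:360]; b=eyes.get_image("top")[:,:,::-1][165:245,325:425]
r=lambda im,k:cv2.resize(np.ascontiguousarray(im),None,fx=k,fy=k,interpolation=2)
A=r(a,5);B=r(b,4)
h=max(A.shape[0],B.shape[0]);P=lambda x:np.vstack([x,np.zeros((h-x.shape[0],x.shape[1],3),np.uint8)])
cv2.imwrite("pics/m3.png",np.hstack([P(A),P(B)]))
inc()
E
```

```text
t 16.4 at [442.7  76.2 146.7] yaw 90.7 w 72.3
```

View pics/m3.png

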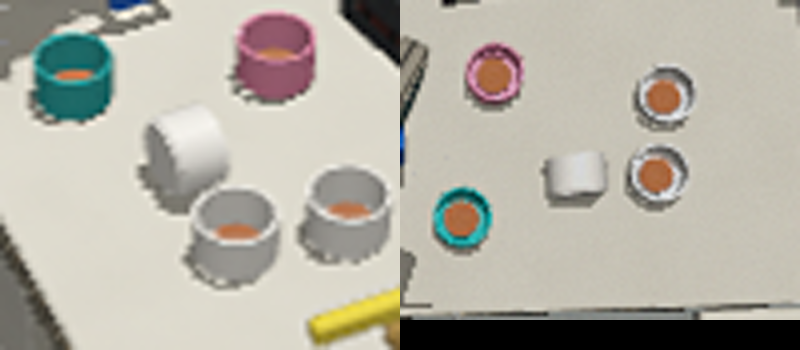

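The dish lies on its side with its axis along x and its underside towards -x. I'll tip it back up by pushing its top rim towards -x with closed fingers.

```bash
python3 - <<'E'
from h import *
for z in(20,35,52): print(z,unproj("top",[(469.2,209),(469,202.8),(469,213.7)],z)[:,:2].ravel().round(1),unproj("side",[(317.6,260.4)],z)[0,:2].round(1))
inc((510,-112,120,90),(510,-112,45,90))
E
```

```text
20 [ 435.1 -464.   456.9 -465.2  418.7 -461.8] [ 450.2 -114.8]
35 [ 433.4 -458.1  455.  -459.3  417.2 -456. ] [ 443.3 -130.2]
52 [ 431.6 -451.4  452.8 -452.6  415.6 -449.3] [ 435.5 -147.6]
t 16.4 at [442.7  76.2 146.7] yaw 90.7 w 72.3
[-18.9, 6.52, 2.65, -0.0, -0.1, 0.7]
[-18.9, 6.52, 10.15, -0.0, -0.1, 0.7]
```

```bash
python3 - <<'E'
from h import *
for z in(26,52): print(z,unproj("top",[(369.2,209),(369,202.8),(369,213.7)],z)[:,:2].ravel().round(1),unproj("side",[(317.6,260.4)],z)[0,:2].round(1))
E
```

```text
26 [ 444.6 -115.9  466.4 -116.2  428.2 -114.4] [ 447.4 -121. ]
52 [ 441.6 -112.6  462.9 -112.9  425.5 -111.1] [ 435.5 -147.6]
```

>>> move_arm(increments=[[-19.3, 6.5, 2, 0, 0, 0], [-19.3, 6.5, 2, 0, 0, 0], [-19.3, 6.5, 2, 0, 0, 0], [-19.3, 6.5, 2, 0, 0, 0], [-19.3, 6.5, 2, 0, 0, 0], [-19.3, 6.5, 4, 0, 0, 0], [-19.3, 6.5, 6, 0, 0, 0], [-19.3, 6.5, 8, 0, 0, 0], [-19.3, 6.5, 10, 0, 0, 0], [-19.3, 6.5, 10.1, 0, 0, 0], [-19.3, 6.5, 10.1, 0, 0, 0]], grip=-1)

```text
clock: 17.45
eef_pos: [508.1, -122.8, 46.3]
tool_rot: [-3.141, 0.001, 1.572]
force: [0.8, -0.2, -0.2]
width: -0.2
```

```bash
python3 - <<'E'
from h import *
inc((470,-116,45,90),(446,-116,45,90))
E
```

```text
t 17.4 at [ 508.1 -122.8   46.3] yaw 90.1 w -0.2
[0.69, -3.81, 0.13, -0.0, 0.1, 0.1]
[0.69, -6.21, 0.13, -0.0, 0.1, 0.1]
```

>>> move_arm(increments=[[0.2, -1, 0, 0, 0, 0], [0.2, -2, 0, 0, 0, 0], [0.2, -3, 0, 0, 0, 0], [0.2, -3.5, 0, 0, 0, 0], [0.2, -4, 0, 0, 0, 0], [0.2, -4.4, 0, 0, 0, 0], [0.2, -4.8, 0, 0, 0, 0], [0.2, -5.2, 0, 0, 0, 0], [0.2, -5.6, 0, 0, 0, 0], [0.2, -6, 0, 0, 0, 0], [0.2, -6.2, 0, 0, 0, 0]])

```text
clock: 18.55
eef_pos: [453.5, -124.0, 49.4]
tool_rot: [3.127, 0.007, 1.572]
force: [6.9, -1.6, 26.7]
width: -0.5
```

```bash
python3 - <<'E'
from h import *
inc()
a=eyes.get_image("side")[:,:,::-1][230:300,280:360]; b=eyes.get_image("top")[:,:,::-1][165:245,325:425]
r=lambda im,k:cv2.resize(np.ascontiguousarray(im),None,fx=k,fy=k,interpolation=2)
A=r(a,5);B=r(b,4)
h=max(A.shape[0],B.shape[0]);P=lambda x:np.vstack([x,np.zeros((h-x.shape[0],x.shape[1],3),np.uint8)])
cv2.imwrite("pics/m4.png",np.hstack([P(A),P(B)]))
E
```

```text
t 18.6 at [ 453.5 -124.    49.4] yaw 90.1 w -0.5
```

View pics/m4.png

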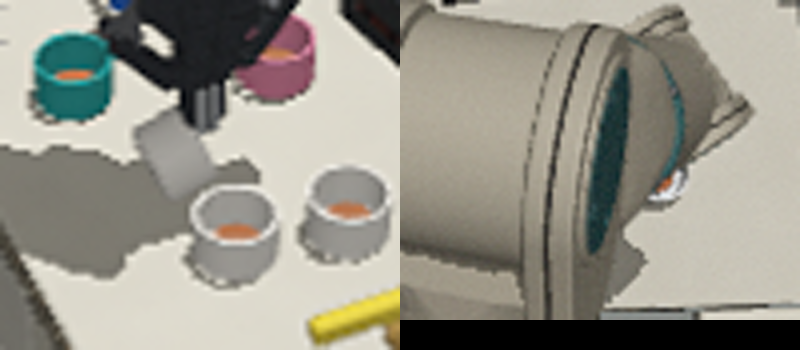

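The fingertips seem to have ridden up onto the dish (composite (205,110), dish at (175,155)). Lifting off and checking whether its pellet shows in the top view.

>>> move_arm(increments=[[0, 0.5, -4, 0, 0, 0], [0, 0.5, -8, 0, 0, 0], [10, 0.5, -9, 0, 0, 0], [15, 0.5, -9, 0, 0, 0], [19, 0.5, -9, 0, 0, 0], [19, 0.5, -9, 0, 0, 0], [19, 0.5, -9, 0, 0, 0]])

```text
clock: 19.35
eef_pos: [450.5, 76.6, 135.4]
tool_rot: [-3.14, -0.002, 1.584]
force: [-0.3, 0.3, -0.3]
width: -0.0
```

```bash
sed -i 's/if 15<st\[i,4\]<200 and/w=unproj(n,[c[i]],zb)[0]\n        if 15<st[i,4]<200 and 300<w[0]<650 and -420<w[1]<350 and/' h.py
python3 - <<'E'
from h import *
inc()
dishes("top");dishes("side")
im=eyes.get_image("top"); g=cv2.cvtColor(im,cv2.COLOR_RGB2GRAY)[196:222,355:385]
print("cols 355.. rows 196..");print("\n".join(" ".join(f"{v:3d}" for v in r) for r in g))
cv2.imwrite("pics/t5.png",im[:,:,::-1]);cv2.imwrite("pics/s5.png",eyes.get_image("side")[:,:,::-1])
print(proj("side",[(453.5,-124,49)]))
E
```

```text
t 19.4 at [450.5  76.6 135.4] yaw 90.8 w -0.0
top [348.  183.4] area 55 ring sat 86.0 -> [540.  -46.6  12. ]
top [390.5 188.7] area 48 ring sat 15.0 -> [ 516.4 -196.5   12. ]
top [388.5 208.4] area 52 ring sat 15.0 -> [ 446.5 -185.6   12. ]
top [339.8 219.4] area 54 ring sat 150.0 -> [412.8 -12.8  12. ]
top [369.1 220.9] area 47 ring sat 12.0 -> [ 404.3 -115.2   12. ]
top [433.4 235. ] area 57 ring sat 209.0 -> [ 348.7 -335.6   12. ]
side [317.3 321.9] area 35 ring sat 187.0 -> [ 351.3 -333.    12. ]
cols 355.. rows 196..
194 195 196 192 194 193 195 196 197 195 196 197 196 196 196 194 198 195 197 197 194 195 194 195 197 194 197 194 198 200
194 193 192 193 195 196 195 192 195 195 194 196 195 196 196 195 196 195 197 194 196 197 196 195 197 194 194 194 194 195
195 194 194 193 193 194 194 194 193 194 193 194 195 196 196 196 196 195 194 196 196 195 195 195 194 195 196 195 194 194
194 193 193 194 195 195 193 194 194 194 194 195 194 194 195 196 196 194 195 195 196 196 196 193 194 193 193 193 194 195
191 192 193 193 195 194 194 194 195 195 194 193 195 196 197 196 196 194 196 195 198 196 196 
[... 1877 characters left out ...]
45 137 137 139 152 127  96 105 198 202 196 194 194 193 194 195 200 152
195 195 193 194 195 195 196 196 155 164 157 210 185 153 127 140 194 158 147 103 130 201 198 195 194 193 194 193 196 197
195 196 193 194 195 195 197 171 189 165 207 155 117 119 116 115 116 162 218 155  79 188 198 195 195 193 193 194 191 195
196 195 194 194 194 195 198 120 191 221 149 115 120 121 119 124 120 116 166 163 105 135 199 198 193 196 195 194 192 193
194 194 195 194 194 195 198 134 208 220 155 118 116 117 121 120 118 119 167 222 155  99 198 198 196 194 193 194 193 193
194 197 195 193 194 196 199 129 209 196 139 117 117 120 121 122 120 118 125 215 152  71 204 201 196 195 194 196 194 193
[[319.83632012 254.7461698 ]]
```

The dish is upright again at about (404,-115). I'll grasp it along y this time, lower and centred.

```bash
python3 - <<'E'
from h import *
a=np.array
im=cv2.imread("pics/s5.png")[:,:,::-1]; hsv=cv2.cvtColor(np.ascontiguousarray(im),cv2.COLOR_RGB2HSV)
m=cv2.inRange(hsv,(3,90,60),(18,255,255)); k,l,st,c=cv2.connectedComponentsWithStats(m)
for i in range(1,k):
    if st[i,4]>6 and 240<c[i][1]<340 and 270<c[i][0]<370: print(c[i].round(1),st[i],unproj("side",[c[i]],12)[0].round(1))
inc((404.5,-117,120,180),(404.5,-117,2,180))
E
```

```text
[334.9 240.3] [332 239   7   3  13] [544.9 -40.7  12. ]
[294.3 244.5] [292 244   6   2  11] [416.9  -6.   12. ]
[303.8 265.2] [301 264   7   3  16] [ 406.5 -109.3   12. ]
[349.2 271.6] [346 271   8   3  16] [ 519.8 -191.9   12. ]
[326.7 276. ] [323 275   9   3  21] [ 450.1 -181.2   12. ]
[281.3 319.1] [277 317  10   5  38] [ 266.4 -284.    12. ]
[317.3 321.9] [313 320  10   5  36] [ 351.6 -332.9   12. ]
t 19.6 at [451.3  68.3 136.1] yaw 90.0 w 0.2
[-18.53, -4.68, 1.64, -0.1, 0.1, -90.0]
[-18.5, -4.69, 13.44, -0.1, 0.1, -90.0]
```

>>> move_arm(increments=[[-18.3, -4.7, 1.6, 0, 0, -90], [-18.3, -4.7, 1.6, 0, 0, -90], [-18.3, -4.7, 1.6, 0, 0, -90], [-18.3, -4.7, 1.6, 0, 0, -90], [-18.3, -4.7, 1.6, 0, 0, -90], [-18.3, -4.7, 1.6, 0, 0, -90], [-18.3, -4.7, 1.6, 0, 0, -90], [-18.3, -4.7, 1.6, 0, 0, -90], [-18.3, -4.7, 1.6, 0, 0, -90], [-18.3, -4.7, 1.6, 0, 0, -90], [-18.3, -4.7, 1.6, 0, 0, -90], [-18.3, -4.7, 1.6, 0, 0, -90], [-18.3, -4.7, 1.6, 0, 0, -90], [-18.3, -4.7, 1.6, 0, 0, -90], [-18.3, -4.7, 1.6, 0, 0, -90], [-18.3, -4.7, 1.6, 0, 0, -90]], grip=0.55)

```text
clock: 21.15
eef_pos: [404.6, -113.5, 120.2]
tool_rot: [-3.14, 0.0, -3.14]
force: [0.3, 0.3, 0.3]
width: 66.2
```

```bash
python3 - <<'E'
from h import *
dishes("top")
inc((405,-115,2,180))
E
```

```text
top [348.  183.4] area 55 ring sat 85.5 -> [540.  -46.6  12. ]
top [339.8 219.4] area 54 ring sat 148.0 -> [412.8 -12.8  12. ]
top [433.8 234.2] area 41 ring sat 68.0 -> [ 351.6 -337.3   12. ]
t 21.2 at [ 404.6 -113.4  120.2] yaw -179.9 w 66.3
[-0.04, -0.14, 11.82, -0.1, 0.0, 0.1]
```

>>> move_arm(increments=[[0, -0.1, 3, 0, 0, 0], [0, -0.1, 6, 0, 0, 0], [0, -0.1, 8, 0, 0, 0], [0, -0.1, 9.5, 0, 0, 0], [0, -0.1, 11, 0, 0, 0], [0, -0.1, 11.8, 0, 0, 0], [0, -0.1, 11.8, 0, 0, 0], [0, -0.1, 11.8, 0, 0, 0], [0, -0.1, 11.8, 0, 0, 0]])

```text
clock: 22.1
eef_pos: [410.3, -116.1, 8.9]
tool_rot: [3.139, -0.01, -3.141]
force: [0.2, -0.9, -0.1]
width: 66.1
```

>>> move_arm(increments=[[0, 0, 0, 0, 0, 0], [0, 0, 0, 0, 0, 0], [0, 0, 0, 0, 0, 0]], grip=0.3)

```text
clock: 22.4
eef_pos: [410.3, -116.2, 8.8]
tool_rot: [3.139, -0.011, -3.14]
force: [0.2, -0.1, 0.1]
width: 55.6
```

>>> move_arm(increments=[[0, 0, 0, 0, 0, 0], [0, 0, 0, 0, 0, 0], [0, 0, 0, 0, 0, 0]], grip=0.1)

```text
clock: 22.7
eef_pos: [410.3, -116.2, 9.2]
tool_rot: [3.139, -0.01, -3.14]
force: [-0.9, 1.3, 11.5]
width: 50.5
```

>>> move_arm(increments=[[0, 0, -1, 0, 0, 0], [0, 0, -3, 0, 0, 0], [0, 0, -6, 0, 0, 0], [0, 0, -10, 0, 0, 0], [0, 0, -14, 0, 0, 0], [0, 0, -16, 0, 0, 0], [0, 0, -16, 0, 0, 0]])

```text
clock: 23.4
eef_pos: [413.5, -116.8, 170.5]
tool_rot: [3.14, -0.006, -3.139]
force: [0.8, -0.5, -0.7]
width: 51.2
```

```bash
python3 - <<'E'
from h import *
c=np.array([475,214.8]); q=np.radians(2.6); R=np.array([[np.cos(q),-np.sin(q)],[np.sin(q),np.cos(q)]])
for l in [(-40,35),(40,35),(-40,-40),(0,-40)]: print(l,(c+R@l).round(1))
p=c+R@(-40,35)
print(ctrl.read_state()["force"])
inc((*p,165,182.6),(*p,28,182.6))
E
```

```text
(-40, 35) [433.5 247.9]
(40, 35) [513.4 251.6]
(-40, -40) [436.9 173. ]
(0, -40) [476.8 174.8]
[ 0.8441931  -0.45764664 -0.66033559]
t 23.4 at [ 413.5 -116.8  170.5] yaw -179.9 w 51.2
[-2.1, 36.47, 0.59, 0.1, -0.4, -2.5]
[-2.18, 36.45, 14.29, 0.1, -0.4, -2.5]
```

>>> move_arm(increments=[[-2.7, 36.4, 0.5, 0, 0, -2.5], [-2.7, 36.4, 0.5, 0, 0, -2.5], [-2.7, 36.4, 0.5, 0, 0, -2.5], [-2.7, 36.4, 0.5, 0, 0, -2.5], [-2.7, 36.4, 0.5, 0, 0, -2.5], [-2.7, 36.4, 0.5, 0, 0, -2.5], [-2.7, 36.4, 0.5, 0, 0, -2.5], [-2.7, 36.4, 0.5, 0, 0, -2.5], [-2.7, 36.4, 0.5, 0, 0, -2.5], [-2.7, 36.4, 0.5, 0, 0, -2.5], [-2.7, 36.4, 0.5, 0, 0, -2.5], [-2.7, 36.4, 0.5, 0, 0, -2.5]])

```text
clock: 24.6
eef_pos: [438.3, 245.7, 163.9]
tool_rot: [3.139, -0.012, -3.099]
force: [0.4, -0.4, -1.2]
width: 50.9
```

```bash
python3 - <<'E'
from h import *
inc((440,248,32,182.6))
cv2.imwrite("pics/m5.png",np.hstack([cv2.resize(np.ascontiguousarray(eyes.get_image("side")[130:250,200:320,::-1]),None,fx=4,fy=4,interpolation=2)]))
E
```

```text
t 24.6 at [438.3 245.7 163.9] yaw -177.6 w 50.9
[-0.33, 0.19, 13.19, 0.1, -0.7, -0.2]
```

View pics/m5.png

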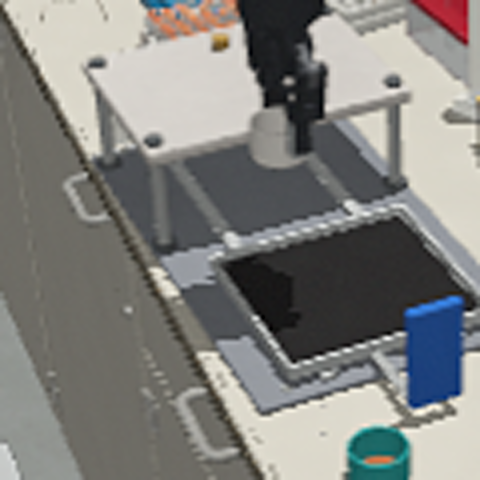

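The dish is held upright at about (278,138), with the empty sled fully out below it. Lowering.

>>> move_arm(increments=[[-0.3, 0.2, 3, 0, -0.7, 0], [-0.3, 0.2, 7, 0, -0.7, 0], [-0.3, 0.2, 10, 0, -0.7, 0], [-0.3, 0.2, 11.5, 0, -0.7, 0], [-0.3, 0.2, 12.3, 0, -0.7, 0], [-0.3, 0.2, 12.8, 0, -0.7, 0], [-0.3, 0.2, 13.1, 0, -0.7, 0], [-0.3, 0.2, 13.2, 0, -0.7, 0], [-0.3, 0.2, 13.2, 0, -0.7, 0]])

```text
clock: 25.55
eef_pos: [439.9, 250.2, 32.3]
tool_rot: [3.138, 0.002, -3.096]
force: [0.3, 0.3, -0.8]
width: 51.0
```

>>> move_arm(increments=[[0, 0, 0.1, 0, 0, 0], [0, 0, 0.2, 0, 0, 0], [0, 0, 0.2, 0, 0, 0]])

```text
clock: 25.85
eef_pos: [440.3, 250.3, 31.4]
tool_rot: [3.137, 0.003, -3.096]
force: [-0.9, -0.8, 11.9]
width: 50.9
```

>>> move_arm(increments=[[0, 0, 0, 0, 0, 0], [0, 0, 0, 0, 0, 0], [0, 0, 0, 0, 0, 0], [0, 0, -3, 0, 0, 0], [0, 0, -7, 0, 0, 0], [0, 0, -12, 0, 0, 0], [0, 0, -14, 0, 0, 0], [0, 0, -14, 0, 0, 0]], grip=0.5)

```text
clock: 26.65
eef_pos: [441.2, 250.3, 172.5]
tool_rot: [3.136, 0.006, -3.096]
force: [0.4, -0.7, 0.2]
width: 64.0
```

```bash
python3 - <<'E'
from h import *
dishes("top")
inc((460,-20,180,180),(515,-198,130,180))
E
```

```text
top [348.  183.4] area 55 ring sat 88.0 -> [540.  -46.6  12. ]
top [390.5 188.7] area 48 ring sat 15.0 -> [ 516.4 -196.5   12. ]
top [388.5 208.4] area 52 ring sat 15.0 -> [ 446.5 -185.6   12. ]
top [264.  214.8] area 48 ring sat 17.0 -> [436.8 253.3  12. ]
top [339.8 219.4] area 54 ring sat 151.0 -> [412.8 -12.8  12. ]
top [433.4 235. ] area 56 ring sat 225.5 -> [ 348.9 -335.9   12. ]
t 26.7 at [439.9 250.2 170.7] yaw -177.3 w 63.9
[-0.76, -27.08, -1.04, 0.2, 0.2, 2.7]
[-5.41, -45.14, 3.9, 0.2, 0.2, 2.7]
```

>>> move_arm(increments=[[-5.5, -45, 3.5, 0, 0, 2.7], [-5.5, -45, 3.5, 0, 0, 2.7], [-5.5, -45, 3.5, 0, 0, 2.7], [-5.5, -45, 3.5, 0, 0, 2.7], [-5.5, -45, 3.5, 0, 0, 2.7], [-5.5, -45, 3.5, 0, 0, 2.7], [-5.5, -45, 3.5, 0, 0, 2.7], [-5.5, -45, 3.5, 0, 0, 2.7], [-5.5, -45, 3.5, 0, 0, 2.7], [-5.5, -45, 3.5, 0, 0, 2.7], [-5.5, -45, 3.5, 0, 0, 2.7], [-5.5, -45, 3.5, 0, 0, 2.7], [-5.5, -45, 3.5, 0, 0, 2.7], [-5.5, -45, 3.5, 0, 0, 2.7]], grip=0.55)

```text
clock: 28.1
eef_pos: [515.1, -195.3, 133.4]
tool_rot: [3.138, 0.0, -3.141]
force: [0.6, 0.7, 0.4]
width: 66.1
```

```bash
python3 - <<'E'
from h import *
dishes("top")
inc((516,-197,5,180))
E
```

```text
top [388.5 208.3] area 51 ring sat 20.0 -> [ 446.7 -185.7   12. ]
top [264.  214.9] area 52 ring sat 10.0 -> [436.2 253.3  12. ]
top [433.4 235.1] area 56 ring sat 213.0 -> [ 348.5 -335.7   12. ]
t 28.1 at [ 515.2 -195.6  133.6] yaw -180.0 w 66.5
[-0.08, -0.18, 12.86, 0.2, 0.0, 0.0]
```

>>> move_arm(increments=[[-0.1, -0.1, 3, 0, 0, 0], [-0.1, -0.1, 6, 0, 0, 0], [-0.1, -0.1, 8, 0, 0, 0], [-0.1, -0.1, 10, 0, 0, 0], [-0.1, -0.1, 11.5, 0, 0, 0], [-0.1, -0.1, 12.5, 0, 0, 0], [-0.1, -0.1, 12.8, 0, 0, 0], [-0.1, -0.1, 12.8, 0, 0, 0], [-0.1, -0.1, 12.8, 0, 0, 0]])

```text
clock: 29.05
eef_pos: [516.6, -198.3, 6.4]
tool_rot: [3.14, 0.002, 3.14]
force: [0.5, -0.5, 0.6]
width: 66.1
```

>>> move_arm(increments=[[0, 0, 0, 0, 0, 0], [0, 0, 0, 0, 0, 0], [0, 0, 0, 0, 0, 0]], grip=0.3)

```text
clock: 29.35
eef_pos: [516.3, -198.0, 6.1]
tool_rot: [3.139, 0.001, 3.14]
force: [-0.2, -0.1, 0.1]
width: 55.5
```

>>> move_arm(increments=[[0, 0, 0, 0, 0, 0], [0, 0, 0, 0, 0, 0], [0, 0, 0, 0, 0, 0]], grip=0.1)

```text
clock: 29.65
eef_pos: [516.3, -198.1, 6.4]
tool_rot: [3.139, 0.002, 3.14]
force: [-0.2, 0.7, 5.2]
width: 49.5
```

>>> move_arm(increments=[[0, 0, -0.5, 0, 0, 0], [0, 0, -1, 0, 0, 0], [0, 0, -2, 0, 0, 0], [0, 0, -3, 0, 0, 0], [0, 0, -3, 0, 0, 0]])

```text
clock: 30.15
eef_pos: [517.0, -198.7, 37.4]
tool_rot: [3.14, 0.003, 3.14]
force: [0.0, 0.1, -0.6]
width: 49.6
```

```bash
python3 - <<'E'
from h import *
inc()
cv2.imwrite("pics/m6.png",cv2.resize(np.ascontiguousarray(eyes.get_image("side")[200:300,300:400,::-1]),None,fx=5,fy=5,interpolation=2))
E
```

```text
t 30.1 at [ 517.  -198.7   37.4] yaw 179.9 w 49.6
```

View pics/m6.png

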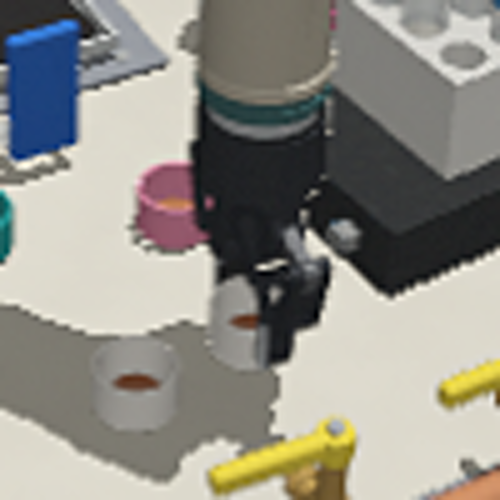

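The dish is held off-centre, towards -x in the pads (pellet at (245,322)). Working out the offset.

```bash
python3 - <<'E'
from h import *
for z in (38,42,46): print(unproj("side",[(245/5+300,322/5+200)],z)[0].round(1))
print(proj("side",[(517,-198.7,42),(500,-198.7,42)])*5-[1500,1000])
E
```

```text
[ 519.9 -188.1   38. ]
[ 517.7 -192.    42. ]
[ 515.6 -195.8   46. ]
[[249.07613961 329.34774901]
 [223.36256654 337.39956196]]
```

It is centred after all: the pellet projects to about (517,-192..-196). Carrying on.

```bash
python3 - <<'E'
from h import *
inc((517,-198,165,180),(513.4,252,165,182.6))
E
```

```text
t 30.2 at [ 516.7 -198.3   36.7] yaw 179.9 w 49.8
[-0.06, 0.06, -12.83, 0.1, 0.1, -0.1]
[0.36, 45.06, -12.75, 0.1, 0.1, -2.7]
```

>>> move_arm(increments=[[0, 0, -4, 0, 0, 0], [0, 0, -9, 0, 0, 0], [0, 0, -12.8, 0, 0, 0], [0, 0, -12.8, 0, 0, 0], [0.4, 45, -12.8, 0, 0, -2.7], [0.4, 45, -12.8, 0, 0, -2.7], [0.4, 45, -12.8, 0, 0, -2.7], [0.4, 45, -12.8, 0, 0, -2.7], [0.4, 45, -12.8, 0, 0, -2.7], [0.4, 45, -12.8, 0, 0, -2.7], [0.4, 45, -12.8, 0, 0, -2.7], [0.4, 45, -12.8, 0, 0, -2.7], [0.4, 45, -12.8, 0, 0, -2.7], [0.4, 45, -12.8, 0, 0, -2.7], [0.4, 45, -12.8, 0, 0, -2.7], [0.4, 45, -12.8, 0, 0, -2.7], [0.4, 45, -12.8, 0, 0, -2.7], [0.4, 45, -12.8, 0, 0, -2.7], [0.4, 45, -12.8, 0, 0, -2.7]])

```text
clock: 32.1
eef_pos: [512.8, 250.6, 165.0]
tool_rot: [3.139, 0.001, -3.098]
force: [0.4, -1.1, -0.9]
width: 49.2
```

```bash
python3 - <<'E'
from h import *
inc((514,250,29,182.6))
E
```

```text
t 32.1 at [512.8 250.6 165. ] yaw -177.5 w 49.2
[-0.1, -0.11, 13.6, 0.2, 0.1, -0.1]
```

>>> move_arm(increments=[[-0.1, 0, 3, 0, 0, 0], [-0.1, 0, 7, 0, 0, 0], [-0.1, 0, 10, 0, 0, 0], [-0.1, 0, 11.5, 0, 0, 0], [-0.1, 0, 12.5, 0, 0, 0], [-0.1, 0, 13.1, 0, 0, 0], [-0.1, 0, 13.5, 0, 0, 0], [-0.1, 0, 13.6, 0, 0, 0], [-0.1, 0, 13.6, 0, 0, 0]])

```text
clock: 33.0
eef_pos: [514.2, 252.2, 29.5]
tool_rot: [3.138, 0.002, -3.096]
force: [-0.7, -0.5, -1.2]
width: 49.6
```

>>> move_arm(increments=[[0, 0, 0.1, 0, 0, 0], [0, 0, 0.15, 0, 0, 0], [0, 0, 0.15, 0, 0, 0]])

```text
clock: 33.3
eef_pos: [514.2, 252.2, 28.4]
tool_rot: [3.138, 0.002, -3.096]
force: [-1.1, 0.7, 4.0]
width: 49.7
```

Contact at the expected height. Releasing.

>>> move_arm(increments=[[0, 0, 0, 0, 0, 0], [0, 0, 0, 0, 0, 0], [0, 0, 0, 0, 0, 0], [0, 0, -3, 0, 0, 0], [0, 0, -7, 0, 0, 0], [0, 0, -12, 0, 0, 0], [0, 0, -14, 0, 0, 0], [0, 0, -14, 0, 0, 0]], grip=0.5)

```text
clock: 34.1
eef_pos: [515.8, 252.1, 170.7]
tool_rot: [3.137, 0.007, -3.096]
force: [0.1, 0.8, -0.2]
width: 63.9
```

```bash
python3 - <<'E'
from h import *
dishes("top")
inc((446,-187,130,180))
E
```

```text
top [348.  183.4] area 55 ring sat 84.0 -> [540.  -46.6  12. ]
top [263.3 192.1] area 49 ring sat 13.0 -> [517.9 255.1  12. ]
top [388.5 208.4] area 52 ring sat 16.0 -> [ 446.5 -185.6   12. ]
top [263.7 214.9] area 54 ring sat 15.0 -> [436.5 254.2  12. ]
top [339.8 219.4] area 54 ring sat 149.0 -> [412.8 -12.8  12. ]
top [433.4 235. ] area 57 ring sat 213.0 -> [ 348.7 -335.6   12. ]
t 34.1 at [514.3 252.1 168.6] yaw -177.4 w 64.0
[8.85, -43.56, 3.65, 0.2, 0.2, 2.6]
```

>>> move_arm(increments=[[8.8, -43.5, 3.5, 0, 0, 2.6], [8.8, -43.5, 3.5, 0, 0, 2.6], [8.8, -43.5, 3.5, 0, 0, 2.6], [8.8, -43.5, 3.5, 0, 0, 2.6], [8.8, -43.5, 3.5, 0, 0, 2.6], [8.8, -43.5, 3.5, 0, 0, 2.6], [8.8, -43.5, 3.5, 0, 0, 2.6], [8.8, -43.5, 3.5, 0, 0, 2.6], [8.8, -43.5, 3.5, 0, 0, 2.6], [8.8, -43.5, 3.5, 0, 0, 2.6], [8.8, -43.5, 3.5, 0, 0, 2.6], [8.8, -43.5, 3.5, 0, 0, 2.6], [8.8, -43.5, 3.5, 0, 0, 2.6], [8.8, -43.5, 3.5, 0, 0, 2.6]], grip=0.55)

```text
clock: 35.55
eef_pos: [445.9, -185.2, 131.0]
tool_rot: [3.138, 0.0, -3.139]
force: [-0.4, 0.4, -0.8]
width: 66.0
```

```bash
python3 - <<'E'
from h import *
dishes("top");dishes("side")
inc((446.5,-187,5,180))
E
```

```text
top [263.4 192.2] area 52 ring sat 13.0 -> [517.6 254.9  12. ]
top [264.  214.9] area 53 ring sat 10.0 -> [436.3 253.   12. ]
top [433.4 235. ] area 56 ring sat 217.5 -> [ 348.9 -335.9   12. ]
side [326.6 275.8] area 16 ring sat 13.0 -> [ 450.2 -180.4   12. ]
side [317.3 321.9] area 35 ring sat 188.0 -> [ 351.3 -333.    12. ]
t 35.6 at [ 445.9 -185.8  131.1] yaw -179.9 w 66.4
[-0.05, -0.16, 12.61, 0.2, 0.0, 0.1]
```

>>> move_arm(increments=[[0, -0.1, 3, 0, 0, 0], [0, -0.1, 6, 0, 0, 0], [0, -0.1, 8, 0, 0, 0], [0, -0.1, 10, 0, 0, 0], [0, -0.1, 11.5, 0, 0, 0], [0, -0.1, 12.2, 0, 0, 0], [0, -0.1, 12.5, 0, 0, 0], [0, -0.1, 12.5, 0, 0, 0], [0, -0.1, 12.5, 0, 0, 0]])

```text
clock: 36.55
eef_pos: [446.1, -187.7, 6.8]
tool_rot: [3.139, 0.002, -3.141]
force: [0.4, -1.5, 0.3]
width: 66.2
```

>>> move_arm(increments=[[0, 0, 0, 0, 0, 0], [0, 0, 0, 0, 0, 0], [0, 0, 0, 0, 0, 0]], grip=0.3)

```text
clock: 36.85
eef_pos: [445.9, -187.5, 6.5]
tool_rot: [3.139, 0.001, -3.141]
force: [0.5, 0.5, -0.1]
width: 55.5
```

>>> move_arm(increments=[[0, 0, 0, 0, 0, 0], [0, 0, 0, 0, 0, 0], [0, 0, 0, 0, 0, 0]], grip=0.1)

```text
clock: 37.15
eef_pos: [445.9, -187.5, 6.9]
tool_rot: [3.139, 0.002, 3.141]
force: [-1.1, 0.8, 8.1]
width: 49.9
```

>>> move_arm(increments=[[0, 0, -0.5, 0, 0, 0], [0, 0, -1.5, 0, 0, 0], [0, 0, -4, 0, 0, 0], [0, 0, -8, 0, 0, 0], [0, 0, -12, 0, 0, 0], [0, 0, -16, 0, 0, 0], [0, 0, -16, 0, 0, 0]])

```text
clock: 37.85
eef_pos: [447.8, -189.7, 170.9]
tool_rot: [-3.141, 0.009, -3.142]
force: [1.3, -0.6, -0.4]
width: 50.4
```

```bash
python3 - <<'E'
from h import *
inc((436.9,173,165,182.6))
E
```

```text
t 37.9 at [ 447.8 -189.7  170.9] yaw -180.0 w 50.4
[1.09, 36.27, 0.55, -0.1, 0.5, -2.6]
```

>>> move_arm(increments=[[-2.9, 35.9, 0.5, 0, 0.5, -2.6], [-2.9, 35.9, 0.5, 0, 0.5, -2.6], [-2.9, 35.9, 0.5, 0, 0.5, -2.6], [-2.9, 35.9, 0.5, 0, 0.5, -2.6], [-2.9, 35.9, 0.5, 0, 0.5, -2.6], [-2.9, 35.9, 0.5, 0, 0.5, -2.6], [-2.9, 35.9, 0.5, 0, 0.5, -2.6], [-2.9, 35.9, 0.5, 0, 0.5, -2.6], [-2.9, 35.9, 0.5, 0, 0.5, -2.6], [-2.9, 35.9, 0.5, 0, 0.5, -2.6], [-2.9, 35.9, 0.5, 0, 0.5, -2.6], [-2.9, 35.9, 0.5, 0, 0.5, -2.6]])

```text
clock: 39.05
eef_pos: [474.6, 169.2, 162.4]
tool_rot: [3.139, -0.008, -3.099]
force: [0.3, -0.1, -1.8]
width: 50.0
```

```bash
python3 - <<'E'
from h import *
dishes("top")
inc((477,169,30,182.6))
E
```

```text
top [348.  183.4] area 55 ring sat 85.5 -> [540.  -46.6  12. ]
top [264.9 215.3] area 32 ring sat 34.5 -> [434.8 249.9  12. ]
top [339.8 219.4] area 54 ring sat 152.0 -> [412.8 -12.8  12. ]
top [433.4 235. ] area 56 ring sat 214.0 -> [ 348.9 -335.9   12. ]
t 39.1 at [474.6 169.5 162.4] yaw -177.6 w 50.4
[-0.34, -0.1, 13.24, 0.2, -0.4, -0.2]
```

>>> move_arm(increments=[[-0.3, -0.1, 3, 0, -0.4, 0], [-0.3, -0.1, 7, 0, -0.4, 0], [-0.3, -0.1, 10, 0, -0.4, 0], [-0.3, -0.1, 11.5, 0, -0.4, 0], [-0.3, -0.1, 12.3, 0, -0.4, 0], [-0.3, -0.1, 12.8, 0, -0.4, 0], [-0.3, -0.1, 13.2, 0, -0.4, 0], [-0.3, -0.1, 13.2, 0, -0.4, 0]])

```text
clock: 39.9
eef_pos: [476.8, 170.5, 30.4]
tool_rot: [3.139, -0.0, -3.096]
force: [-0.2, -0.4, -0.4]
width: 50.2
```

>>> move_arm(increments=[[0, 0, 0.1, 0, 0, 0], [0, 0, 0.15, 0, 0, 0], [0, 0, 0.15, 0, 0, 0]])

```text
clock: 40.2
eef_pos: [476.7, 170.8, 29.0]
tool_rot: [3.139, -0.0, -3.096]
force: [-0.3, 0.9, 0.1]
width: 50.2
```

>>> move_arm(increments=[[0, 0, 0.05, 0, 0, 0], [0, 0, 0.1, 0, 0, 0], [0, 0, 0.1, 0, 0, 0]])

```text
clock: 40.5
eef_pos: [476.7, 170.8, 28.9]
tool_rot: [3.137, 0.0, -3.096]
force: [-2.7, -0.2, 12.0]
width: 49.9
```

>>> move_arm(increments=[[0, 0, 0, 0, 0, 0], [0, 0, 0, 0, 0, 0], [0, 0, 0, 0, 0, 0], [0, 0, 0, 0, 0, 0], [0, 0, -3, 0, 0, 0], [0, 0, -7, 0, 0, 0], [0, 0, -12, 0, 0, 0], [0, 0, -16, 0, 0, 0], [0, -14, -16, 0, 0, 0], [0, -14, -16, 0, 0, 0], [0, -14, -16, 0, 0, 0], [0, -14, -16, 0, 0, 0]], grip=0.42)

```text
clock: 41.7
eef_pos: [483.2, 23.7, 188.3]
tool_rot: [-3.141, 0.001, -3.106]
force: [0.1, 1.4, 0.0]
width: 60.5
```

```bash
python3 - <<'E'
from h import *
dishes("top")
inc((482.5,40,90,182.4))
a=eyes.get_image("side")[:,:,::-1][160:260,200:400]; b=eyes.get_image("top")[:,:,::-1][100:250,160:460]
r=lambda im,k:cv2.resize(np.ascontiguousarray(im),None,fx=k,fy=k,interpolation=2)
A=r(a,3);B=r(b,2)
cv2.imwrite("pics/m7.png",np.vstack([A,B]))
E
```

```text
top [263.3 192.2] area 51 ring sat 12.0 -> [517.4 255.1  12. ]
top [339.8 219.2] area 50 ring sat 150.5 -> [413.2 -12.8  12. ]
top [433.4 235. ] area 56 ring sat 212.0 -> [ 348.9 -335.9   12. ]
t 41.8 at [483.   27.2 187.7] yaw -177.7 w 60.7
[-0.0, 1.26, 9.77, 0.1, -0.0, -0.1]
```

View pics/m7.png

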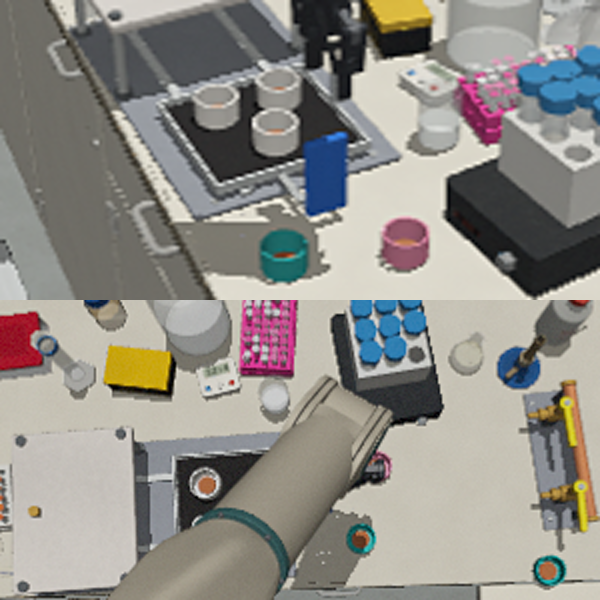

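All three dishes stand upright on the extended sled (side crop (216,105), (278,88), (275,132)), and the handle is at (327,170). Grasping the handle.

>>> move_arm(increments=[[0, 1.3, 0, 0, 0, 0], [0, 1.3, 3, 0, 0, 0], [0, 1.3, 6, 0, 0, 0], [0, 1.3, 8, 0, 0, 0], [0, 1.3, 9.5, 0, 0, 0], [0, 1.3, 9.7, 0, 0, 0], [0, 1.3, 9.7, 0, 0, 0]])

```text
clock: 42.55
eef_pos: [482.1, 45.1, 90.0]
tool_rot: [3.138, -0.002, -3.094]
force: [-0.2, 0.4, 0.1]
width: 60.6
```

>>> move_arm(increments=[[0, 0, 0, 0, 0, 0], [0, 0, 0, 0, 0, 0], [0, 0, 0, 0, 0, 0], [0, 0, 0, 0, 0, 0], [0, 0, 0, 0, 0, 0]], grip=-1)

```text
clock: 43.05
eef_pos: [482.8, 43.0, 91.1]
tool_rot: [3.139, 0.001, -3.096]
force: [-1.2, -0.9, 6.0]
width: 10.8
```

```bash
python3 - <<'E'
from h import *
inc((471.6,279.8,90,182.6))
E
```

```text
t 43.0 at [482.8  43.   91.1] yaw -177.4 w 10.8
[0.05, 23.71, 0.17, 0.1, 0.0, -0.0]
```

>>> move_arm(increments=[[0, 0.4, 0, 0, 0, 0], [0, 1.2, 0, 0, 0, 0], [0, 2.2, 0, 0, 0, 0], [0, 3.3, 0, 0, 0, 0], [0, 4.4, 0, 0, 0, 0], [0, 5.5, 0, 0, 0, 0], [0, 6.6, 0, 0, 0, 0], [0, 7.7, 0, 0, 0, 0], [0, 8.8, 0, 0, 0, 0], [0, 9.9, 0, 0, 0, 0], [0, 11, 0, 0, 0, 0], [0, 12.1, 0, 0, 0, 0], [0, 13.2, 0, 0, 0, 0], [0, 14.3, 0, 0, 0, 0], [0, 15.4, 0, 0, 0, 0], [0, 16.5, 0, 0, 0, 0], [0, 17.6, 0, 0, 0, 0], [0, 18.4, 0, 0, 0, 0], [0, 18.8, 0, 0, 0, 0], [0, 19, 0, 0, 0, 0]])

```text
clock: 45.05
eef_pos: [474.0, 234.2, 91.1]
tool_rot: [3.139, 0.0, -3.095]
force: [0.7, -2.5, 4.8]
width: 10.7
```

>>> move_arm(increments=[[0, 0.4, 0, 0, 0, 0], [0, 1, 0, 0, 0, 0], [0, 1.8, 0, 0, 0, 0], [0, 2.6, 0, 0, 0, 0], [0, 3.3, 0, 0, 0, 0], [0, 3.9, 0, 0, 0, 0], [0, 4.3, 0, 0, 0, 0], [0, 4.5, 0, 0, 0, 0], [0, 4.7, 0, 0, 0, 0], [0, 4.8, 0, 0, 0, 0], [0, 4.8, 0, 0, 0, 0]])

```text
clock: 46.15
eef_pos: [471.8, 280.0, 91.1]
tool_rot: [3.141, -0.0, -3.097]
force: [1.4, -5.8, 5.5]
width: 11.1
```

>>> move_arm(increments=[[0, 0.2, 0, 0, 0, 0], [0, 0.4, 0, 0, 0, 0], [0, 0.6, 0, 0, 0, 0], [0, 0.6, 0, 0, 0, 0]])

```text
clock: 46.55
eef_pos: [471.8, 280.0, 91.1]
tool_rot: [-3.135, -0.0, -3.1]
force: [0.3, -17.3, 7.8]
width: 10.6
```

The sled is home on its stop. Releasing and moving to the near lever.

>>> move_arm(increments=[[0, -0.7, 0, 0, 0, 0], [0, -0.7, 0, 0, 0, 0], [0, -0.7, 0, 0, 0, 0], [0, -0.7, 0, 0, 0, 0], [0, -0.7, -3, 0, 0, 0], [0, -0.7, -7, 0, 0, 0], [0, -0.7, -11, 0, 0, 0], [0, -0.7, -11, 0, 0, 0]], grip=0)

```text
clock: 47.35
eef_pos: [474.6, 281.5, 205.7]
tool_rot: [3.134, 0.007, -3.095]
force: [1.1, -0.3, 0.2]
width: 42.5
```

```bash
python3 - <<'E'
from h import *
inc((425,-370,200,184.6))
E
```

```text
t 47.4 at [474.6 281.5 205.7] yaw -177.3 w 42.5
[7.99, -64.85, 0.05, 0.4, 0.4, -1.9]
```

>>> move_arm(increments=[[8, -64.8, 0, 0.4, 0.4, -1.9], [8, -64.8, 0, 0.4, 0.4, -1.9], [8, -64.8, 0, 0.4, 0.4, -1.9], [8, -64.8, 0, 0.4, 0.4, -1.9], [8, -64.8, 0, 0.4, 0.4, -1.9], [8, -64.8, 0, 0.4, 0.4, -1.9], [8, -64.8, 0, 0.4, 0.4, -1.9], [8, -64.8, 0, 0.4, 0.4, -1.9], [8, -64.8, 0, 0.4, 0.4, -1.9], [8, -64.8, 0, 0.4, 0.4, -1.9], [8, -64.8, 0, 0.4, 0.4, -1.9], [8, -64.8, 0, 0.4, 0.4, -1.9], [8, -64.8, 0, 0.4, 0.4, -1.9], [8, -64.8, 0, 0.4, 0.4, -1.9], [8, -64.8, 0, 0.4, 0.4, -1.9], [8, -64.8, 0, 0.4, 0.4, -1.9], [8, -64.8, 0, 0.4, 0.4, -1.9], [8, -64.8, 0, 0.4, 0.4, -1.9]], grip=-0.3)

```text
clock: 49.15
eef_pos: [422.1, -369.2, 199.1]
tool_rot: [-3.139, -0.008, -3.06]
force: [0.5, 0.1, 0.1]
width: 30.0
```

```bash
python3 - <<'E'
from h import *
dishes("side",34)
inc((425,-370,99,184.6))
E
```

```text
side [317.  322.1] area 27 ring sat 186.0 -> [ 342.7 -351.    34. ]
t 49.2 at [ 422.  -369.5  199.2] yaw -175.4 w 30.0
[-0.37, -0.04, 10.02, -0.2, -0.4, 0.0]
```

>>> move_arm(increments=[[-0.3, 0, 3, 0, 0, 0], [-0.3, 0, 6, 0, 0, 0], [-0.3, 0, 7, 0, 0, 0], [-0.3, 0, 8, 0, 0, 0], [-0.3, 0, 9, 0, 0, 0], [-0.3, 0, 10, 0, 0, 0], [-0.3, 0, 10, 0, 0, 0]])

```text
clock: 49.9
eef_pos: [423.2, -370.8, 98.4]
tool_rot: [-3.139, -0.009, -3.063]
force: [1.0, -0.2, -0.1]
width: 30.4
```

```bash
python3 - <<'E'
from h import *
print(ctrl.read_state()["force"])
inc(*arc((477,-366.7),52,182,88,12,99,0))
E
```

```text
[ 1.0334815  -0.24749229 -0.11482518]
t 49.9 at [ 423.2 -370.8   98.4] yaw -175.5 w 30.4
[-0.2, 0.22, -0.06, -0.2, -0.5, 2.5]
[-0.3, 0.99, -0.06, -0.2, -0.5, 11.1]
[-0.5, 1.73, -0.07, -0.3, -0.5, 19.6]
[-0.81, 2.44, -0.07, -0.3, -0.4, 28.1]
[-1.23, 3.1, -0.08, -0.3, -0.4, 36.7]
[-1.74, 3.68, -0.08, -0.4, -0.4, 45.2]
[-2.33, 4.19, -0.09, -0.4, -0.4, 53.8]
[-2.98, 4.6, -0.1, -0.4, -0.3, 62.3]
[-3.7, 4.9, -0.1, -0.4, -0.3, 70.9]
[-4.44, 5.1, -0.11, -0.5, -0.3, 79.4]
[-5.21, 5.19, -0.12, -0.5, -0.3, 88.0]
[-5.99, 5.16, -0.12, -0.5, -0.2, 96.5]
```

>>> move_arm(increments=[[0, 0, 0, 0, 0, 0], [0, 0, 0, 0, 0, 0], [-0.2, 0.22, 0, 0, 0, 2.5], [-0.3, 0.99, 0, 0, 0, 11], [-0.5, 1.73, 0, 0, 0, 19.5], [-0.81, 2.44, 0, 0, 0, 28], [-1.23, 3.1, 0, 0, 0, 36.5], [-1.74, 3.68, 0, 0, 0, 45], [-2.33, 4.19, 0, 0, 0, 53.5], [-2.98, 4.6, 0, 0, 0, 62], [-3.7, 4.9, 0, 0, 0, 70.5], [-4.44, 5.1, 0, 0, 0, 79], [-5.21, 5.19, 0, 0, 0, 87.5], [-5.99, 5.16, 0, 0, 0, 96], [-5.99, 5.16, 0, 0, 0, 96], [-5.99, 5.16, 0, 0, 0, 96]], grip=-0.5)

```text
clock: 51.5
eef_pos: [476.1, -316.2, 99.1]
tool_rot: [-3.13, 0.007, 1.544]
force: [-7.7, -1.3, 2.4]
width: 21.3
```

>>> move_arm(increments=[[0, 0.3, 0, 0, 0, 0], [0, 0.6, 0, 0, 0, 0], [0, 0.8, 0, 0, 0, 0], [0, 0.8, 0, 0, 0, 0]])

```text
clock: 51.9
eef_pos: [476.5, -316.1, 98.8]
tool_rot: [-3.118, 0.004, 1.54]
force: [-21.7, 1.4, 9.4]
width: 21.5
```

Lever_b is on its stop. Backing off, rising, moving clear and checking.

>>> move_arm(increments=[[0, -1.1, 0, 0, 0, 0], [0, -1.1, 0, 0, 0, 0], [0, -1.1, 0, 0, 0, 0], [0, -1.1, -3, 0, 0, 0], [0, -1.1, -7, 0, 0, 0], [0, -1.1, -12, 0, 0, 0], [10, -1.1, -15, 0, 0, 0], [20, -1.1, -15, 0, 0, 0], [30, -1.1, -15, 0, 0, 0], [40, -1.1, -15, 0, 0, 0], [40, -1.1, -15, 0, 0, 0], [40, -1.1, -15, 0, 0, 0], [40, -1.1, -15, 0, 0, 0]], grip=-0.3)

```text
clock: 53.2
eef_pos: [487.1, 36.1, 245.7]
tool_rot: [-3.136, 0.004, 1.547]
force: [0.9, 0.3, 0.5]
width: 30.1
```

```bash
python3 - <<'E'
from h import *
inc()
b=eyes.get_image("side")[:,:,::-1]; a=eyes.get_image("top")[:,:,::-1]
r=lambda im,k:cv2.resize(np.ascontiguousarray(im),None,fx=k,fy=k,interpolation=2)
A=np.hstack([r(b[120:240,215:315],4),r(b[220:340,300:400],4)])[:330]
B=r(a[110:240,280:480],2);C=r(a[150:240,160:320],2)
B=np.hstack([B,np.vstack([C,np.zeros((80,320,3),np.uint8)]),np.zeros((260,80,3),np.uint8)])
cv2.imwrite("pics/m8.png",np.vstack([np.hstack([r(b[120:240,215:315],4),r(b[220:340,300:400],4)])[:340],B]) if B.shape[1]==800 else A)
E
```

```text
t 53.2 at [487.1  36.1 245.7] yaw 88.6 w 30.1
```

View pics/m8.png

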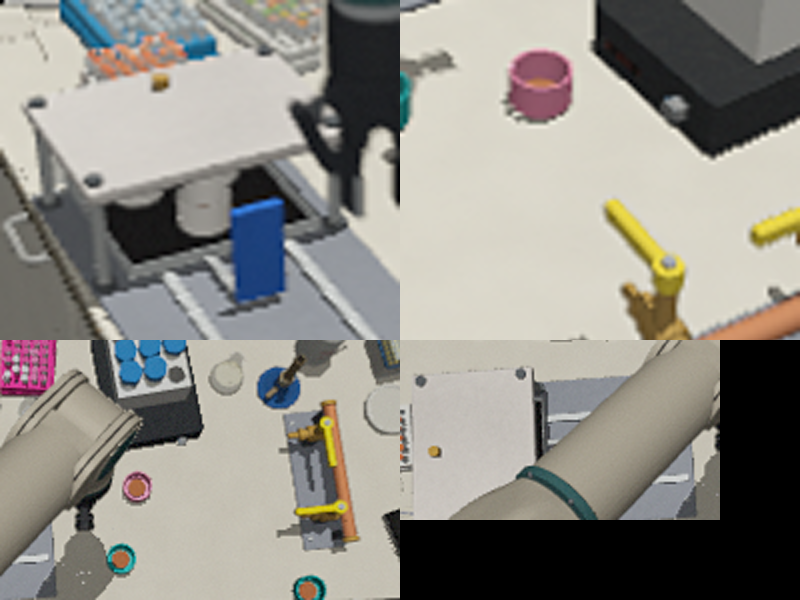

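Lever_b is in line with its outlet (pivot (342,507) to tip (297,513)) and lever_a is across it. The sled is home with the front dish upright at (205,205). Handing in.

```bash
python3 -c "
from cell import ctrl
print(ctrl.finish_job())"
```

```text
the job is handed in; nothing more can be done
None
```

The whole job is done and handed in at about 53 s on the robot's clock. `finish_job` gave no verdict, so the result rests on my own checks.

**What I did, in order:**
1. Shut the far cock, which was the open one.
2. Pulled the sled fully out. It was already about 55 mm out at the start.
3. Stood the three white dishes on the plate. I found no fourth.
4. Pushed the sled home.
5. Opened the near cock.

I drove each lever and the sled until the force rose with no further motion, so each reached its stop.

**What went wrong:** my first grasp tipped one dish onto its side. I pushed it back upright with closed fingers (up to about 27 N on the tool) and then grasped it again without trouble. It stood upright on the plate afterwards.

**Last checks:**
- **Before pushing home:** all three dishes were upright on the plate.
- **Final picture:** the near lever is in line with its outlet and the far lever across its own. The sled is home, the burner is standing, and the arm is clear.
- **Not confirmed:** with the sled home, only the front dish can be seen clearly upright. A second is partly visible and the third is hidden by the hood. The timer and beaker are outside the final picture, but the arm did not go near them.
- **Disagreement:** the top and side cameras differed by about 4 to 7 mm on the dish positions. I used the top view for the later grasps, and those held.

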